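Move the flat battery pack from the logger to the charger

ROBOT

A 7-joint arm with a two-finger parallel gripper is mounted at the origin on a cart in front of the work surface, level with it; the furniture and walls round the work are solid. World frame = base frame: x ahead of the robot, y to its left, z up, the work surface at z = 0. Lengths are in m, angles in degrees, forces in N, time in s.
With the tool pointing down it reaches from about 0.425 to 0.875 m from the base axis. Payload 4.7 kg.
Tool frame: the origin (TCP) lies between the finger pads; the fingertips stand 8 mm ahead of it and the grasp point (between the pads) lies 11 mm behind it; x points along the fingers, z is the direction in which the jaws open and shut, and the axes are right-handed (so a half turn about x gives the same grasp; the last joint's range is limited). The gripper opens to 87 mm and grips with 3 to 60 N. Pads are 19 mm wide; open, the fingers measure 117 mm over their backs; the gripper's body (75 mm by 190 mm) begins 51 mm behind the grasp point.
Start: joints at [66.698, 18.392, -4.016, 83.108, 1.295, 78.541, -3.26], TCP at [0.266, -0.593, 0.231] pointing down, gripper open.
Joint ranges: [-163.93, 163.93], [-17.29, 119.83], [-79.2, 71.16], [3.27, 140.29], [-89.18, 269.18], [5.43, 117.66], [-154.24, 154.24]. Speed limits (degrees/s): [147.25, 147.25, 180, 180, 180, 180, 180].

INTERFACE

Orientations are given as [roll, pitch, yaw] about the fixed x, y, z axes, in that order (R = Rz(yaw) Ry(pitch) Rx(roll)).
In Python, from cell import telemetry, vision, sign_off gives the robot as it stands. The module is installed in compiled form; this text tells all that it offers.
- The arm moves only by the tool drive_tool, never from a script. Its arguments are lists of equal length, an entry for each row: "offset": the shift along the tool's x, y, z in m, a list of three; "angular": the turn, a rotation vector about the tool's x, y, z in rad, a list of three. A call has 1 to 10 rows; each row is the pose to reach, as a shift and turn from the pose measured when the call began, along the tool's axes at that moment; what a row does not reach only later rows make up. A row lasts 1/8 s, in which the tool goes at most 62.5 mm and 10.7 degrees, less where a joint would pass 70% of its speed; a pose out of reach is approached as far as the arm can. A call with a gripper value outside its range is refused whole. "fingers" is the closure, from -1 (fully open) to 1 (shut), set as the call begins (left out, the last holds). The fingers move at their own pace and stop on an object; "squeeze" is the grip in N (left out, the last holds). Time passes only in rows, so rows that repeat a pose let the fingers close. It gives the time, the measured TCP pose, the force and the opening at its end, in the units of the state.
- telemetry.get_obs(): the state, without advancing time (a new reading comes with each control period).
- vision.read_camera(name): name is "side" or "top" or "wrist"; returns a dict with "pixels" (400x640x3 uint8, red, green, blue), "intrinsics" (3x3 intrinsics, pixels), "distortion" ([k1, k2, p1, p2, k3] as OpenCV has them; the pictures are not rectified), "world_from_camera" (4x4, takes a point from camera to world coordinates); the wrist camera has in their place "T_tool_cam" (4x4, takes a point from camera to tool coordinates, whose origin is the TCP and whose axes are the tool frame's). Camera axes: x right, y up, looking along -z (the intrinsics and any distortion apply to the point x, -y, -z); pixel columns grow to the right and rows downward; lengths in m; the calibration is good to about 2 mm. A picture is of the moment at which its call begins: read the wrist's pose just before it. There is no depth.
- sign_off(): hands the job in, once; it reports no verdict.
The state is a dict: "time_s": time; "qpos": joint angles; "joint_velocities": joint speeds; "effort": joint torques, N m; "tool_pos": TCP position; "tool_rot": TCP orientation; "force": force on the tool from outside, world axes, zero at the start; "wrist_torque": the same for the moment, N m; "grip_width": finger opening in m.
Only numpy, scipy, OpenCV 4.12 (cv2) and the standard library are available. Lean on these libraries where they do the work, as an engineer would, in place of code of your own. Each camera call takes 0.05 s, during which the arm holds its last target.

TASK

The battery pack in the white temperature logger is flat: squeeze in its blue sprung tab so that the catch lets go, and lift the pack straight out. Seat it in the empty grey charger, tab towards the charger's catch, feeling for the charger's floating plug and then pressing it fully home, so that the tab snaps back out and the catch holds it when you let go. Do it gently, without dragging or wrenching the pack in the logger or ramming it into the charger, and leave the marker and tins where they are.

Things in the scene. Friction and masses are not known exactly. Their poses are not given: they have to be found in the camera images.
- pack: battery pack: black block 42 (x) x 60 (y) x 90 (z) mm, 0.35 kg, upright, latched in the logger at first. Origin: centre of its underside; z up, -x out of the face with the blue tab, +x out of the plain opposite face, 21 mm from the origin. In a bay it stands 48 mm deep and 42 mm proud of the housing. The tooth on the tab, 41 mm above the underside, hooks almost 3 mm under the housing's catch
- pack_grip (a point): on the pack's middle axis, 73 mm above its underside: mid height of the part to squeeze, tab against plain face. There the tab's outer face is 29 mm to -x at rest and 21 mm (flush with the pack) when squeezed fully in, the plain face 21 mm to +x. Axes as the pack's
- pack_tab (a joint): hinge of the blue tab, a tongue 25 mm wide, rooted 4 mm above the pack's underside and reaching up to 86 mm: 0 = out (rest, latched), 0.12 rad = flush. Squeezing at the grip height takes 3 N at first, 8 N when flush, then it is solid. The tooth is clear of the catch from about 0.08 rad on
- logger: white temperature logger, 150 x 124 x 60 mm, firm on the bench; display, keys and probe sockets towards -x, the battery bay in its flat top. Origin: centre of its underside
- logger_bay (a point): centre of the logger's bay floor, 12 mm above the bench (housing top: 60 mm); axes as the seated pack's. The bay has 1.2 mm of play round the pack, its catch on the -x side; a fixed contact plug enters the socket in the pack's underside. A sprung pad in the floor pushes a seated pack up with 4.8 N, 3.2 N at 8 mm, then no more
- charger: grey single-bay charger, 116 x 120 x 60 mm, firm on the bench, three small lamps on the -x side of its flat top. Its green contact plug (12 x 18.4 mm, 9 mm high, 9 mm to +x of the bay's centre) floats along y (6 N to shift it): at first it stands anywhere within 6 mm of the middle. The pack's socket: 16 x 20 mm, 13 deep. Origin: centre of the charger's underside
- charger_bay (a point): centre of the charger's bay floor, 12 mm above the bench; axes as the seated pack's. Catch (on -x) and sprung pad as the logger's, 3 mm bevel at the mouth, 1.2 mm of play in x but 7.5 mm in y, so that the pack can follow the plug. Off the plug it stops 9 mm above the floor; unlatched, some 6 mm. Pushed to the floor the tooth passes under the catch; latched, it rests 2 to 3 mm up
- marker: black felt marker, 16 x 131 x 16 mm, lying between the two devices; origin at the middle of its underside
- sample_tin_0: round aluminium tin, 59 mm across and 38 mm high, behind the devices; origin at the centre of its underside
- sample_tin_1: second tin of the same kind, farther back; origin at the centre of its underside

How it is judged (in metres and radians):
On the way:
1. the pack is free of the catch and lifted clear of the logger's bay, upright (z of pack in the frame of logger_bay above 0.055 m and angle between pack's own z axis and vertical below 0.25 rad), for 0.2 s.
At the end, for the whole second after the job is handed in: The pack stands on the plug in the charger's bay, upright and square to it (within 0.08 rad), within 2.5 mm of the bay's middle in x and 9 mm in all, no more than 4.2 mm above the bay floor, its tab sprung back out under the catch (tab angle under 0.03 rad), at rest and let go (x of pack in the frame of charger_bay between -0.0025 and 0.0025 m and horizontal distance between pack and charger_bay below 0.009 m and z of pack in the frame of charger_bay below 0.0042 m and angle between the x axis of pack and the x axis of charger_bay, either way round below 0.08 rad and angle between pack's own z axis and vertical below 0.08 rad and value of joint pack_tab below 0.03 rad and linear speed of pack below 0.01 m/s); the robot touches nothing.
It fails at once if the pack or its tab is dragged, wrenched or pressed against the logger with more than 30 N (contact force between pack and logger above 30 N).
It fails at once if the pack is rammed or wedged against the charger with more than 40 N (contact force between pack and charger above 40 N).
It fails at once if the marker or a tin is pushed more than 30 mm (distance of any of marker, sample_tin_0, sample_tin_1 from where it was at the start of the episode above 0.03 m).
It also fails if it takes over 67 s, if anything falls off the work surface, if the arm or the gripper's body presses on something with over 40 N, if the wrist force passes 120 N, or if a joint passes its speed limit or range.

## Working session

There is one attempt and no reset: what is moved stays moved. The work goes in short steps, Python scripts to look and compute and a tool call to move; the robot and the scene stay as the last step left them, time stands still between calls to the robot, and variables do not carry over. Pictures are saved under pics/ and viewed, and the job is handed in when it is done.

Besides the shell and the picture viewer there is one more tool, called after "Call:" in YAML: its name, and indented under it one key for each argument. drive_tool: Moves the arm, as the interface text tells. Its arguments: {"type":"object","properties":{"offset":{"type":"array"},"angular":{"type":"array"},"fingers":{"type":"number"},"squeeze":{"type":"number"}},"required":["offset","angular"]}

```bash
mkdir -p pics
python3 - <<'E'
from cell import telemetry, vision
import cv2, json
o=telemetry.get_obs()
for k,v in o.items(): print(k,v)
for n in ["side","top","wrist"]:
    c=vision.read_camera(n)
    cv2.imwrite(f"pics/{n}0.png",c["pixels"][:,:,::-1])
    print(n,{k:v for k,v in c.items() if k!="pixels"})
E
```

```text
time_s 0.0
qpos [66.70003081 18.43942242 -4.01563099 83.17526739  1.29497254 78.54128899
 -3.25997297]
joint_velocities [-0.05846124  0.09097908 -0.03291225  0.0234799   0.02515932  0.00541718
  0.01219168]
effort [ 1.01428188e-03 -4.91284454e+01 -4.03661672e-01 -3.12524450e+01
 -6.42792019e-02  4.37740353e-02  1.53005735e-04]
tool_pos [ 0.26522808 -0.59282806  0.22945421]
tool_rot [-177.02885581   89.88911607  117.08098711]
force [-0.55777955  0.14010384  0.84878317]
wrist_torque [ 0.0320237 -0.0106608 -0.0492086]
grip_width 0.0870923877299309
side {'intrinsics': array([[460.78007852,   0.        , 313.56548029],
       [  0.        , 460.78007852, 214.13835924],
       [  0.        ,   0.        ,   1.        ]]), 'distortion': array([0.01512232, 0.        , 0.        , 0.        , 0.        ]), 'world_from_camera': array([[-0.84857337,  0.42285736, -0.31798569,  0.23437749],
       [-0.52900028, -0.68839339,  0.49625925,  0.476973  ],
       [-0.00905237,  0.5893269 ,  0.80784396,  0.87262552],
       [ 0.        ,  0.        ,  0.        ,  1.        ]])}
top {'intrinsics': array
[... 424 characters left out ...]
31,  1.06900622],
       [ 0.        ,  0.        ,  0.        ,  1.        ]])}
wrist {'intrinsics': array([[319.31406174,   0.        , 320.02620287],
       [  0.        , 319.31406174, 195.24128102],
       [  0.        ,   0.        ,   1.        ]]), 'distortion': array([-0.01833592,  0.        ,  0.        ,  0.        ,  0.        ]), 'T_tool_cam': array([[ 3.97981551e-04,  2.56278901e-01, -9.66602797e-01,
        -1.53799680e-01],
       [-3.33160545e-04,  9.66602854e-01,  2.56278779e-01,
         7.11019563e-02],
       [ 9.99999865e-01,  2.20039689e-04,  4.70072121e-04,
        -6.05432997e-04],
       [ 0.00000000e+00,  0.00000000e+00,  0.00000000e+00,
         1.00000000e+00]])}
```

View pics/side0.png

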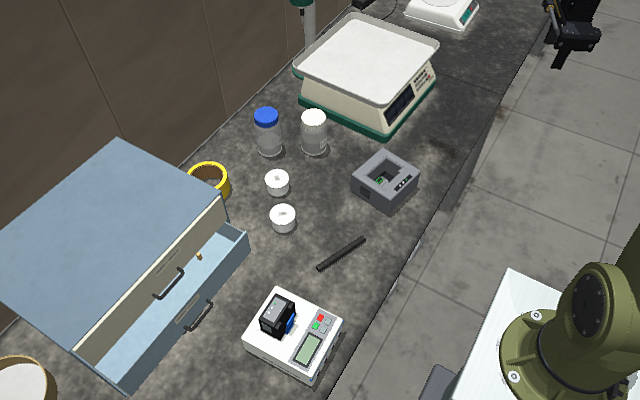

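View pics/top0.png

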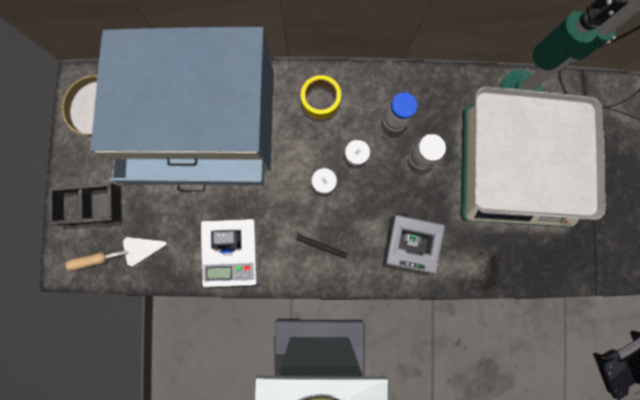

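View pics/wrist0.png

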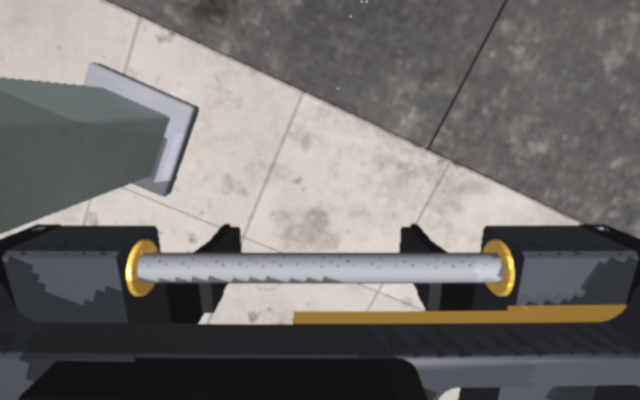

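```bash
cat > h.py <<'E'
import numpy as np, cv2
from scipy.spatial.transform import Rotation as R
from cell import telemetry, vision
def grab(n):
    o=telemetry.get_obs()
    c=vision.read_camera(n)
    if n=="wrist":
        T=np.eye(4);T[:3,:3]=R.from_euler('xyz',o["tool_rot"],degrees=True).as_matrix();T[:3,3]=o["tool_pos"]
        c["W"]=T@c["T_tool_cam"]
    else: c["W"]=c["world_from_camera"]
    return c
def rays(c,px):
    p=cv2.undistortPoints(np.array(px,float).reshape(-1,1,2),c["intrinsics"],c["distortion"]).reshape(-1,2)
    d=np.c_[p[:,0],-p[:,1],-np.ones(len(p))]@c["W"][:3,:3].T
    return c["W"][:3,3],d/np.linalg.norm(d,axis=1)[:,None]
def onz(c,px,z):
    o,d=rays(c,px); return o+d*((z-o[2])/d[:,2])[:,None]
def tri(obs):
    A=np.zeros((3,3));b=np.zeros(3);L=[]
    for c,p in obs:
        o,d=rays(c,[p]);d=d[0];M=np.eye(3)-np.outer(d,d);A+=M;b+=M@o;L.append((M,o))
    x=np.linalg.solve(A,b); return x,[float(np.linalg.norm(M@(x-o))*1000) for M,o in L]
def proj(c,P):
    P=np.atleast_2d(P);q=(P-c["W"][:3,3])@c["W"][:3,:3]
    q=q*[1,-1,-1]
    return cv2.projectPoints(q,np.zeros(3),np.zeros(3),c["intrinsics"],c["distortion"])[0].reshape(-1,2)
def save(c,name,box=None,s=1):
    im=c["pixels"][:,:,::-1]
    if box: x0,y0,x1,y1=box; im=im[y0:y1,x0:x1]
    cv2.imwrite("pics/"+name,cv2.resize(im,None,fx=s,fy=s,interpolation=cv2.INTER_CUBIC))
E
python3 - <<'E'
from h import *
t=grab("top"); save(t,"t_log.png",(190,210,270,295),8); save(t,"t_ch.png",(375,205,455,280),8)
s=grab("side"); save(s,"s_log.png",(235,280,350,390),6)
save(s,"s_ch.png",(340,140,430,220),8)
for n,p in [("pack",(227,240)),("charger",(415,243))]:print(n,onz(t,[p],0.06))
E
```

```text
pack [[0.47845355 0.22225636 0.06      ]]
charger [[ 0.47553632 -0.21137391  0.06      ]]
```

View pics/t_log.png

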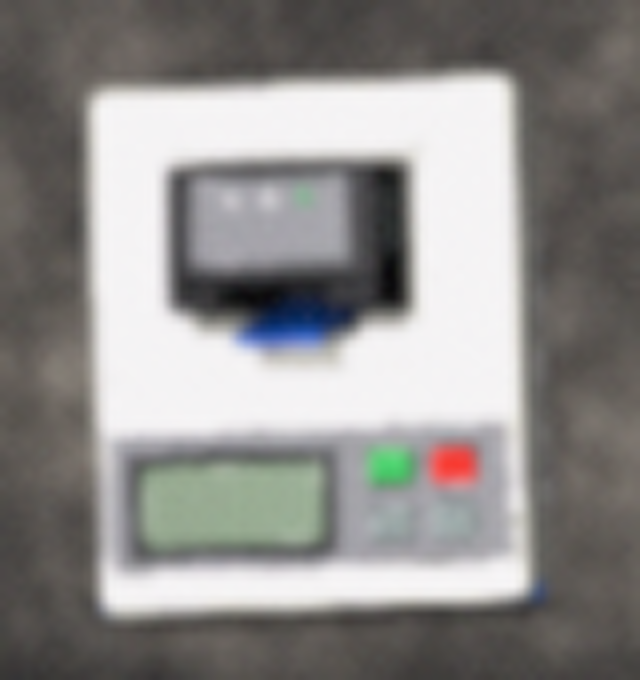

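View pics/t_ch.png

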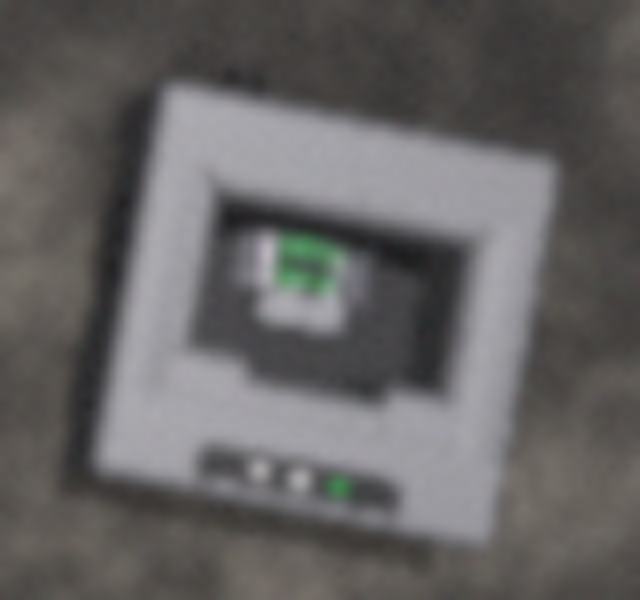

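View pics/s_log.png

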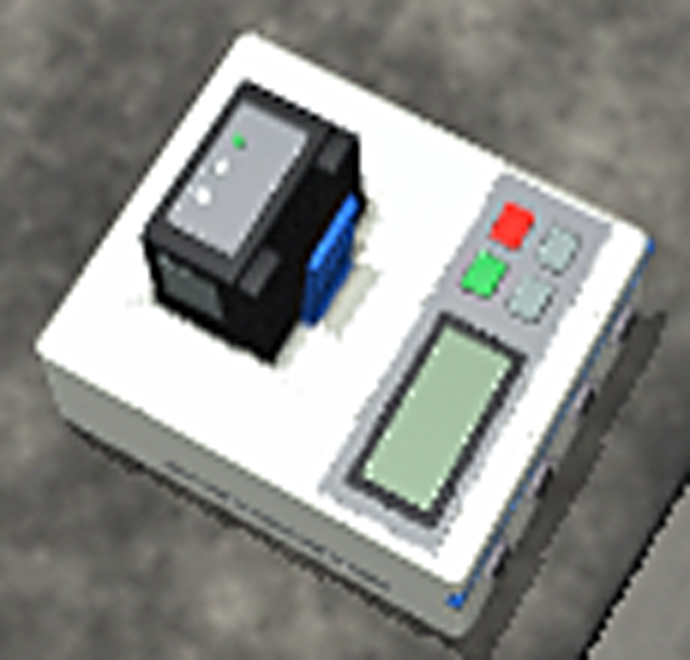

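View pics/s_ch.png

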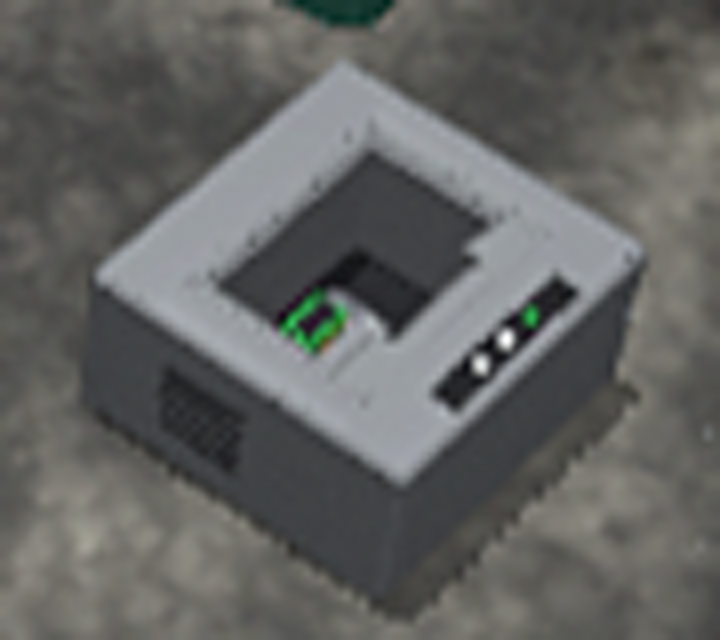

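```bash
cat >> h.py <<'E'
def pose(): 
    o=telemetry.get_obs(); return np.array(o["tool_pos"]),R.from_euler('xyz',o["tool_rot"],degrees=True)
def down(yawz): # tool x down, tool z at world heading yawz (deg)
    a=np.radians(yawz); z=np.array([np.cos(a),np.sin(a),0]); x=np.array([0,0,-1.]); return R.from_matrix(np.c_[x,np.cross(z,x),z])
def plan(p,Rt):
    o=telemetry.get_obs()
    p0,R0=pose(); off=R0.inv().apply(np.array(p)-p0); rv=(R0.inv()*Rt).as_rotvec()
    print("t",round(o["time_s"],2),"from",p0.round(4),"off",off.round(4),"rv",rv.round(4),"|ang|deg",np.degrees(np.linalg.norm(rv)).round(1))
E
python3 - <<'E'
from h import *
p,r=pose();print(r.as_matrix().round(3))
c=grab("top"); off=np.array([375,205]);of2=np.array([190,210])
f=lambda l,o:[(np.array(q)/8+o) for q in l]
# charger top corners
a=onz(c,f([(168,85),(555,158),(487,543),(100,470)],off),0.06);print(a.round(4),a.mean(0))
b=onz(c,f([(215,195),(478,238),(445,400),(190,352)],off),0.06);print(b.round(4))
l=onz(c,f([(90,92),(512,75),(535,600),(103,613)],of2),0.06);print(l.round(4),l.mean(0))
k=onz(c,f([(170,163),(378,158),(378,300),(170,312)],of2),0.105);print(k.round(4),k.mean(0))
for n,q in [("ch",a),("log",l)]:
    d=(q[0]-q[3])+(q[1]-q[2]);e=(q[0]-q[1])+(q[3]-q[2]);print(n,np.degrees(np.arctan2(d[1],d[0])),np.degrees(np.arctan2(-e[0],e[1])),np.linalg.norm(d)/2,np.linalg.norm(e)/2)
E
```

```text
[[-0.     0.913  0.409]
 [ 0.001  0.409 -0.913]
 [-1.    -0.    -0.001]]
[[ 0.5386 -0.1676  0.06  ]
 [ 0.5181 -0.2813  0.06  ]
 [ 0.407  -0.2596  0.06  ]
 [ 0.4278 -0.1472  0.06  ]] [ 0.4728492  -0.21390455  0.06      ]
[[ 0.5068 -0.181   0.06  ]
 [ 0.4948 -0.258   0.06  ]
 [ 0.448  -0.2477  0.06  ]
 [ 0.4616 -0.1734  0.06  ]]
[[0.5203 0.2838 0.06  ]
 [0.5268 0.1608 0.06  ]
 [0.377  0.1511 0.06  ]
 [0.3709 0.2755 0.06  ]] [0.44873608 0.21780015 0.06      ]
[[0.4987 0.2488 0.105 ]
 [0.5009 0.191  0.105 ]
 [0.462  0.1899 0.105 ]
 [0.4578 0.2476 0.105 ]] [0.47985539 0.21932275 0.105     ]
ch -10.717062178463497 -10.346206654715862 0.11289434651287397 0.1149275328566688
log 3.4780364588360277 2.8876419802000517 0.14985300775242458 0.12385517266944263
```

Run:
```python
from h import *
plan([0.475,-0.285,0.24],down(-10.5))
```

```text
t 0.3 from [ 0.2654 -0.5932  0.2302] off [-0.0097  0.3172 -0.1957] rv [-9.667e-01 -6.000e-04 -2.000e-04] |ang|deg 55.4
```

Call:
drive_tool:
  offset:
    - [-0.002, 0.04, -0.025]
    - [-0.004, 0.08, -0.05]
    - [-0.006, 0.12, -0.074]
    - [-0.008, 0.16, -0.098]
    - [-0.01, 0.2, -0.122]
    - [-0.01, 0.24, -0.147]
    - [-0.01, 0.28, -0.172]
    - [-0.01, 0.317, -0.196]
    - [-0.01, 0.317, -0.196]
  angular:
    - [-0.12, 0, 0]
    - [-0.24, 0, 0]
    - [-0.36, 0, 0]
    - [-0.48, 0, 0]
    - [-0.6, 0, 0]
    - [-0.72, 0, 0]
    - [-0.84, 0, 0]
    - [-0.967, 0, 0]
    - [-0.967, 0, 0]
  fingers: -1

```text
time_s: 1.42
tool_pos: [0.4772, -0.2802, 0.2406]
tool_rot: [69.0, 89.9, 59.0]
force: [-0.6, 0.3, 0.3]
grip_width: 0.0868
```

Run:
```python
from h import *
import pickle
o=telemetry.get_obs();print(o["tool_pos"],o["tool_rot"],abs(o["joint_velocities"]).max(),o["qpos"],o["force"])
c=grab("wrist");pickle.dump(c,open("wc1.pkl","wb"));save(c,"w1.png")
```

```text
[ 0.47721428 -0.28023998  0.24063402] [68.98101614 89.87858801 58.97134446] 4.1848745556241305 [ 48.93809594   7.59457626 -23.13875555  95.55786031   2.92591189
  77.45735655  15.33613451] [-0.5665284   0.25051269  0.30774683]
```

View pics/w1.png

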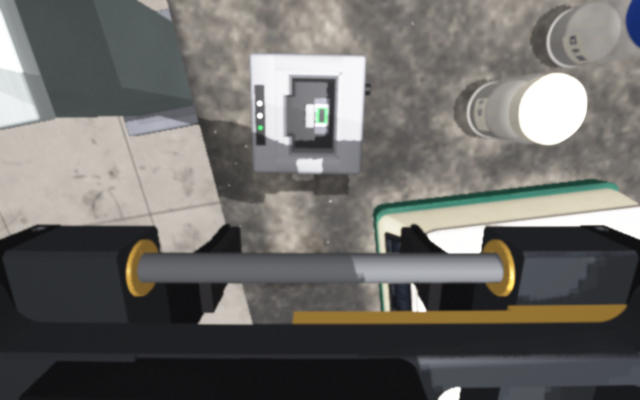

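Call:
drive_tool:
  offset:
    - [0.03, 0, -0.02]
    - [0.06, 0, -0.04]
    - [0.06, 0, -0.04]
    - [0.06, 0, -0.04]
  angular:
    - [0, 0, 0]
    - [0, 0, 0]
    - [0, 0, 0]
    - [0, 0, 0]

```text
time_s: 1.98
tool_pos: [0.4372, -0.2772, 0.1819]
tool_rot: [-13.7, 89.9, -24.1]
force: [0.2, -0.0, 0.5]
grip_width: 0.0872
```

Run:
```python
from h import *
import pickle
o=telemetry.get_obs();print(o["tool_pos"],o["tool_rot"],abs(o["joint_velocities"]).max())
c=grab("wrist");pickle.dump(c,open("wc2.pkl","wb"));save(c,"w2.png")
save(c,"w2z.png",(250,20,450,200),4)
c=pickle.load(open("wc1.pkl","rb"));save(c,"w1z.png",(230,40,390,190),5)
```

```text
[ 0.43719406 -0.27717523  0.18188431] [-13.67631328  89.86608381 -24.05596118] 1.3333312167381843
```

View pics/w2z.png

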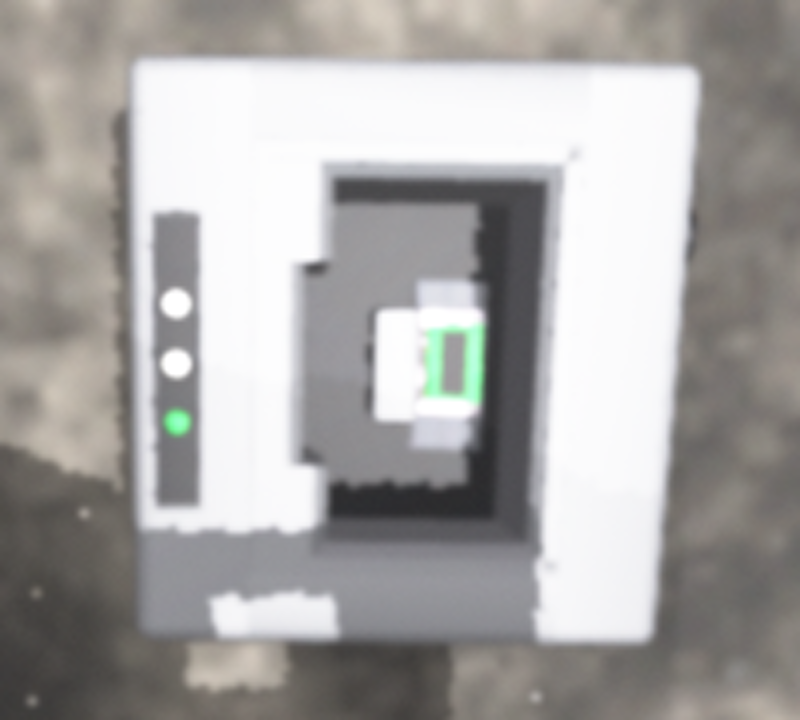

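View pics/w1z.png

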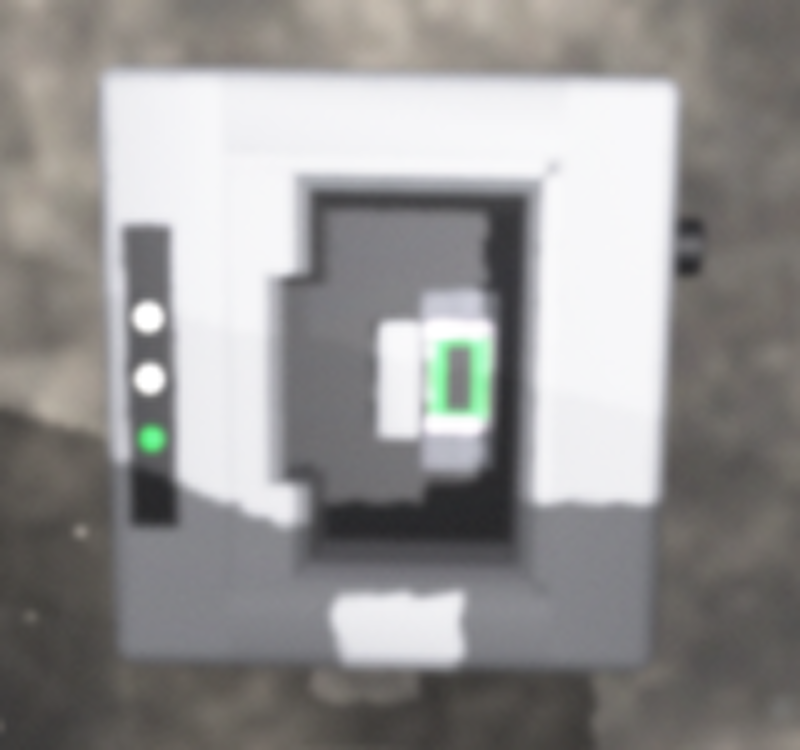

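Run:
```python
from h import *
import pickle
a=pickle.load(open("wc1.pkl","rb"));b=pickle.load(open("wc2.pkl","rb"))
A=lambda q:np.array([230,40])+(np.array(q)+.5)/5-.5
B=lambda q:np.array([250,20])+(np.array(q)+.5)/4-.5
pts={"TL":((103,73),(133,60)),"TR":((678,82),(698,68)),"BR":((652,662),(650,640)),"BL":((118,657),(140,633)),
"gTR":((490,340),(485,327)),"gBR":((490,415),(483,402)),"lamp1":((149,318),(176,303)),"lamp3":((152,439),(178,422))}
T={}
for k,(p,q) in pts.items():
    x,e=tri([(a,A(p)),(b,B(q))]);T[k]=x;print(k,x.round(4),np.round(e,2),"z06:",onz(a,[A(p)],.06)[0][:2].round(4),onz(b,[B(q)],.06)[0][:2].round(4))
for c,F,i in((a,A,0),(b,B,1)):
    P=np.array([onz(c,[F(pts[k][i])],.06)[0] for k in("TL","TR","BR","BL")])
    yax=(P[0]-P[3])+(P[1]-P[2]);xax=(P[1]-P[0])+(P[2]-P[3])
    print(P.mean(0).round(4),"yaw",np.degrees(np.arctan2(xax[1],xax[0])),np.degrees(np.arctan2(-yax[0],yax[1])),np.linalg.norm(xax)/2,np.linalg.norm(yax)/2)
    yaw=(np.arctan2(xax[1],xax[0])+np.arctan2(-yax[0],yax[1]))/2
    C=P.mean(0);ex=np.array([np.cos(yaw),np.sin(yaw),0]);ey=np.array([-ex[1],ex[0],0])
    def loc(q,z):
        d=onz(c,[F(q)],z)[0]-C; return (d@ex*1000).round(1),(d@ey*1000).round(1)
    if i==0:
        for n,q,z in[("inTR",(522,192),.057),("outTR",(542,178),.06),("inBR",(517,540),.057),("outBR",(525,560),.06),("leftT",(312,192),.057),("leftTout",(298,178),.06),("leftB",(312,540),.057),("notchT",(275,280),.06),("notchB",(282,482),.06),("gTL",(440,340),.021),("gBR",(490,415),.021),("gTR",(490,338),.021)]: print(n,loc(q,z))
    else:
        for n,q,z in[("inTR",(548,180),.057),("outTR",(563,163),.06),("inBR",(530,520),.057),("outBR",(530,548),.06),("leftT",(333,180),.057),("leftTout",(323,163),.06),("notchT",(300,265),.06),("notchB",(298,463),.06),("gTL",(427,328),.021),("gBR",(483,402),.021),("gTR",(485,327),.021)]: print(n,loc(q,z))
```

```text
TL [ 0.4327 -0.1451  0.0602] [0.41 0.41] z06: [ 0.4327 -0.1455] [ 0.4325 -0.1447]
TR [ 0.543  -0.1662  0.0585] [0.3 0.3] z06: [ 0.5428 -0.1667] [ 0.5425 -0.1661]
BR [ 0.5216 -0.2809  0.0554] [0.39 0.39] z06: [ 0.5213 -0.2795] [ 0.5203 -0.28  ]
BL [ 0.4097 -0.2585  0.0595] [0.28 0.28] z06: [ 0.4097 -0.2586] [ 0.4099 -0.2581]
gTR [ 0.4994 -0.2079  0.0241] [0.19 0.19] z06: [ 0.4985 -0.2083] [ 0.4938 -0.2076]
gBR [ 0.4966 -0.2245  0.0237] [0.18 0.18] z06: [ 0.496  -0.2229] [ 0.4912 -0.2226]
lamp1 [ 0.4318 -0.1918  0.0617] [0.32 0.32] z06: [ 0.4315 -0.1921] [ 0.4316 -0.1914]
lamp3 [ 0.4275 -0.2152  0.0633] [0.26 0.26] z06: [ 0.4268 -0.2156] [ 0.4272 -0.2151]
[ 0.4766 -0.2126  0.06  ] yaw -10.739834698683499 -11.159261228748203 0.11283186303934116 0.11519284141483593
inTR (np.float64(26.5), np.float64(37.1))
outTR (np.float64(30.3), np.float64(39.5))
inBR (np.float64(27.3), np.float64(-32.2))
outBR (np.float64(28.9), np.float64(-36.0))
leftT (np.float64(-15.5), np.float64(36.4))
leftTout (np.float64(-18.0), np.float64(38.7))
leftB (np.float64(-15.8), np.float64(-32.9))
notchT (np.float64(-22.7), np.float64(19.3))
notchB (np.float64(-21.7), np.float64(-20.7))
gTL (np.float64(10.3), np.float64(8.6))
gBR (np.float64(22.0), np.float64(-7.8))
gTR (np.float64(21.6), np.float64(9.2))
[ 0.4763 -0.2122  0.06  ] yaw -11.117122708085413 -11.156061487394737 0.11233443650546224 0.11587727978000817
inTR (np.float64(28.1), np.float64(37.1))
outTR (np.float64(30.3), np.float64(39.9))
inBR (np.float64(28.7), np.float64(-32.3))
outBR (np.float64(28.4), np.float64(-38.0))
leftT (np.float64(-15.9), np.float64(36.4))
leftTout (np.float64(-18.1), np.float64(39.2))
notchT (np.float64(-22.4), np.float64(19.6))
notchB (np.float64(-22.1), np.float64(-20.5))
gTL (np.float64(8.6), np.float64(8.6))
gBR (np.float64(22.7), np.float64(-8.4))
gTR (np.float64(22.3), np.float64(9.0))
```

Run:
```python
from h import *
plan([0.485,0.148,0.225],down(3.2))
plan([0.485,-0.06,0.225],down(-4))
```

```text
t 2.02 from [ 0.4377 -0.2771  0.1822] off [-0.0432  0.4266 -0.0296] rv [-0.2363  0.0028  0.0011] |ang|deg 13.5
t 2.02 from [ 0.4377 -0.2771  0.1822] off [-0.0429  0.222   0.0077] rv [-0.1107  0.0028  0.0009] |ang|deg 6.3
```

Call:
drive_tool:
  offset:
    - [-0.02, 0.04, 0.005]
    - [-0.043, 0.085, 0.008]
    - [-0.043, 0.13, 0.01]
    - [-0.043, 0.18, 0.01]
    - [-0.043, 0.23, 0.007]
    - [-0.043, 0.28, 0]
    - [-0.043, 0.33, -0.01]
    - [-0.043, 0.38, -0.02]
    - [-0.043, 0.427, -0.03]
    - [-0.043, 0.427, -0.03]
  angular:
    - [0, 0, 0]
    - [-0.03, 0, 0]
    - [-0.06, 0, 0]
    - [-0.09, 0, 0]
    - [-0.12, 0, 0]
    - [-0.15, 0, 0]
    - [-0.18, 0, 0]
    - [-0.21, 0, 0]
    - [-0.236, 0.003, 0.001]
    - [-0.236, 0.003, 0.001]

```text
time_s: 3.28
tool_pos: [0.485, 0.1541, 0.2268]
tool_rot: [44.9, 89.8, 48.6]
force: [-0.5, -0.8, 0.8]
grip_width: 0.0869
```

Call:
drive_tool:
  offset:
    - [0, 0, 0]
  angular:
    - [0, 0, 0]

```text
time_s: 3.4
tool_pos: [0.4861, 0.1536, 0.2277]
tool_rot: [33.0, 89.7, 36.6]
force: [-0.1, -0.3, -0.8]
grip_width: 0.087
```

Run:
```python
from h import *
import pickle
o=telemetry.get_obs();print(o["tool_pos"],o["tool_rot"],abs(o["joint_velocities"]).max(),o["qpos"])
c=grab("wrist");pickle.dump(c,open("wl1.pkl","wb"));save(c,"l1.png")
```

```text
[0.48606148 0.15363805 0.22766555] [32.96397326 89.69416856 36.5895352 ] 1.4716018687923127 [ 25.05146065   3.74574197 -46.85173838 101.83491627   2.74310231
  75.32164673 -18.79525197]
```

View pics/l1.png

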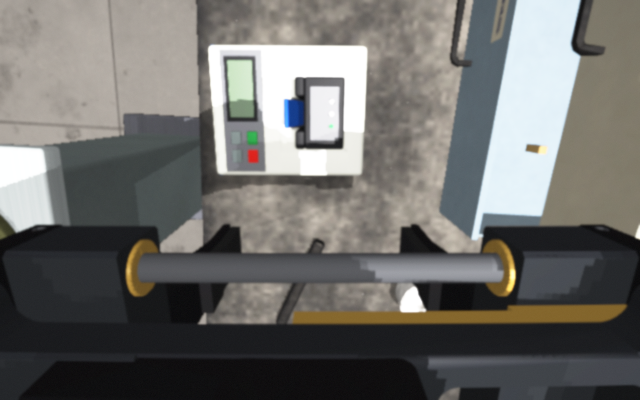

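Call:
drive_tool:
  offset:
    - [0.022, 0, -0.02]
    - [0.045, 0, -0.04]
    - [0.045, 0, -0.04]
    - [0.045, 0, -0.04]
  angular:
    - [0, 0, 0]
    - [0, 0, 0]
    - [0, 0, 0]
    - [0, 0, 0]

```text
time_s: 3.95
tool_pos: [0.448, 0.1513, 0.184]
tool_rot: [27.6, 89.5, 31.1]
force: [-0.2, 0.0, 0.3]
grip_width: 0.0871
```

Run:
```python
from h import *
import pickle
o=telemetry.get_obs();print(o["tool_pos"],o["tool_rot"],abs(o["joint_velocities"]).max())
c=grab("wrist");pickle.dump(c,open("wl2.pkl","wb"));save(c,"l2.png");save(c,"l2z.png",(225,20,425,190),4)
c=pickle.load(open("wl1.pkl","rb"));save(c,"l1z.png",(200,35,380,185),4)
```

```text
[0.44799339 0.15126134 0.1839725 ] [27.59944642 89.51881326 31.13213466] 0.8462799685934208
```

View pics/l2.png

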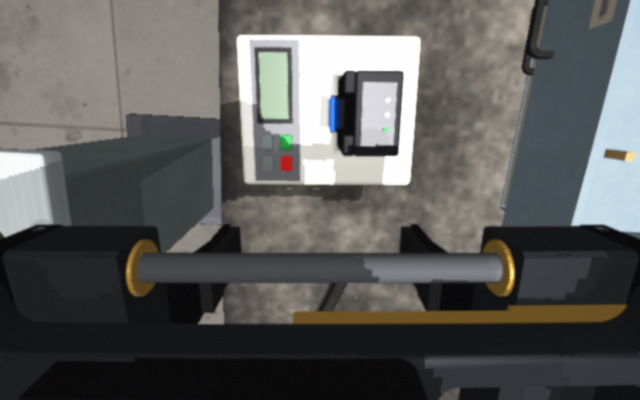

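View pics/l2z.png

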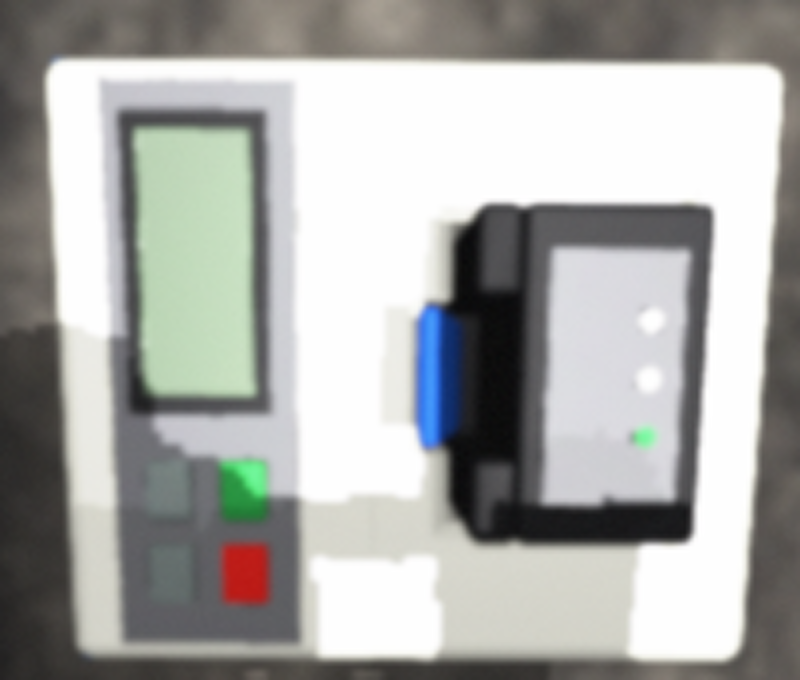

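View pics/l1z.png

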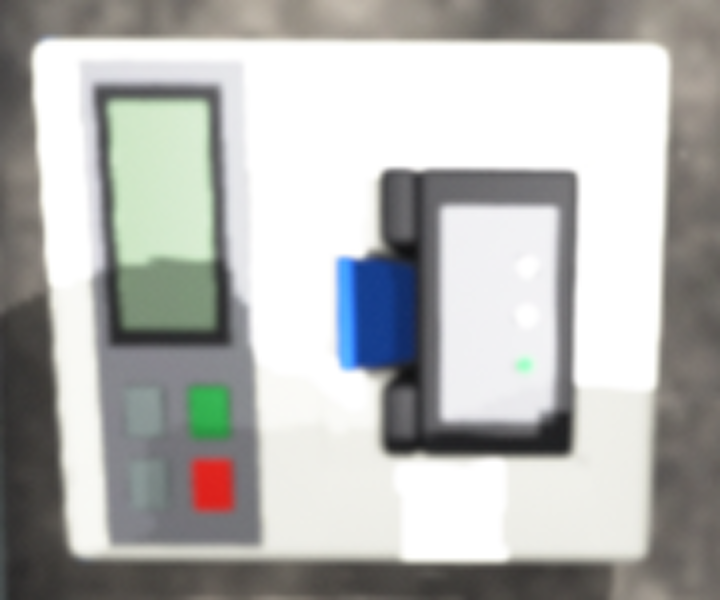

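Run:
```python
from h import *
import pickle
a=pickle.load(open("wl1.pkl","rb"));b=pickle.load(open("wl2.pkl","rb"))
A=lambda q:np.array([200,35])+(np.array(q)+.5)/4-.5
B=lambda q:np.array([225,20])+(np.array(q)+.5)/4-.5
pts={"TL":((381,171),(481,206)),"TR":((577,171),(713,207)),"BR":((572,454),(691,543)),"BL":((383,453),(483,543)),
"l1":((528,266),(652,321)),"l2":((526,316),(649,380)),"l3":((524,366),(644,437)),"tabT":((339,260),(421,308)),"tabB":((343,366),(421,446))}
for k,(p,q) in pts.items():
    x,e=tri([(a,A(p)),(b,B(q))]);print(k,x.round(4),np.round(e,2))
for c,F,i in((a,A,0),(b,B,1)):
    P=np.array([onz(c,[F(pts[k][i])],.105)[0] for k in("TL","TR","BR","BL")])
    yax=(P[0]-P[3])+(P[1]-P[2]);xax=(P[1]-P[0])+(P[2]-P[3])
    print(P.mean(0).round(4),"yaw",np.degrees(np.arctan2(xax[1],xax[0])),np.degrees(np.arctan2(-yax[0],yax[1])),np.linalg.norm(xax)/2,np.linalg.norm(yax)/2, (P[1]+P[2])/2)
for c,F,q in((a,A,[(35,42),(668,45),(645,558),(73,555)]),(b,B,[(48,62),(781,67),(740,658),(80,655)])):
    P=onz(c,[F(k) for k in q],.06)
    yax=(P[0]-P[3])+(P[1]-P[2]);xax=(P[1]-P[0])+(P[2]-P[3])
    print("log",P.mean(0).round(4),"yaw",np.degrees(np.arctan2(xax[1],xax[0])),np.degrees(np.arctan2(-yax[0],yax[1])),np.linalg.norm(xax)/2,np.linalg.norm(yax)/2)
h=tri([(a,(466,65)),(b,(533,72))]);print("handle end",h)
plan([0.48,0.218,0.13],down(3))
```

```text
TL [0.4606 0.2502 0.1028] [0.04 0.04]
TR [0.501  0.2527 0.1024] [0.1 0.1]
BR [0.5048 0.1941 0.1003] [0.29 0.29]
BL [0.4645 0.1937 0.1161] [0.19 0.19]
l1 [0.4922 0.2331 0.1039] [0.2 0.2]
l2 [0.4925 0.2229 0.1057] [0.18 0.18]
l3 [0.4928 0.2128 0.1053] [0. 0.]
tabT [0.4518 0.2326 0.0948] [0.34 0.34]
tabB [0.4534 0.2091 0.0948] [0.86 0.86]
[0.4825 0.2225 0.105 ] yaw 3.4503361713913314 3.257705811004805 0.04043823594656494 0.05762084308586536 [0.50264281 0.22372451 0.105     ]
[0.4825 0.2221 0.105 ] yaw 3.4788472283674974 4.050451630015098 0.03907709109743407 0.05799643804947007 [0.50200123 0.22332796 0.105     ]
log [0.4526 0.2214 0.06  ] yaw 3.2720461580344304 3.0934351914838767 0.14688164558640723 0.12144036173458699
log [0.4522 0.2207 0.06  ] yaw 3.2100227615127586 3.3915822385464858 0.14706657860598682 0.12137620544720712
handle end (array([0.61358294, 0.2688269 , 0.07112022]), [5.329057329428048, 5.329057329428059])
t 4.0 from [0.4481 0.1515 0.1841] off [0.0546 0.0641 0.0356] rv [ 0.0096  0.0075 -0.0043] |ang|deg 0.7
```

Run:
```python
from h import *
plan([0.4825,0.2223,0.125],down(3.3))
```

```text
t 4.0 from [0.4481 0.1515 0.1841] off [0.0596 0.0682 0.0383] rv [ 0.0044  0.0075 -0.0043] |ang|deg 0.6
```

Call:
drive_tool:
  offset:
    - [0.01, 0.034, 0.019]
    - [0.03, 0.068, 0.038]
    - [0.06, 0.068, 0.038]
    - [0.06, 0.068, 0.038]
    - [0.06, 0.068, 0.038]
  angular:
    - [0.004, 0.008, -0.004]
    - [0.004, 0.008, -0.004]
    - [0.004, 0.008, -0.004]
    - [0.004, 0.008, -0.004]
    - [0.004, 0.008, -0.004]

```text
time_s: 4.62
tool_pos: [0.4834, 0.222, 0.1259]
tool_rot: [38.5, 89.9, 41.7]
force: [0.6, 0.3, 1.2]
grip_width: 0.087
```

Run:
```python
from h import *
plan([0.4825,0.2223,0.0765],down(3.3))
c=grab("top");save(c,"t3.png",(180,190,290,290),6)
c=grab("side");save(c,"s3.png",(220,220,370,390),4)
c=grab("wrist");save(c,"w3.png")
```

```text
t 4.62 from [0.4834 0.222  0.1259] off [ 0.0494  0.0003 -0.0009] rv [-0.0007  0.0011 -0.0008] |ang|deg 0.1
```

View pics/s3.png

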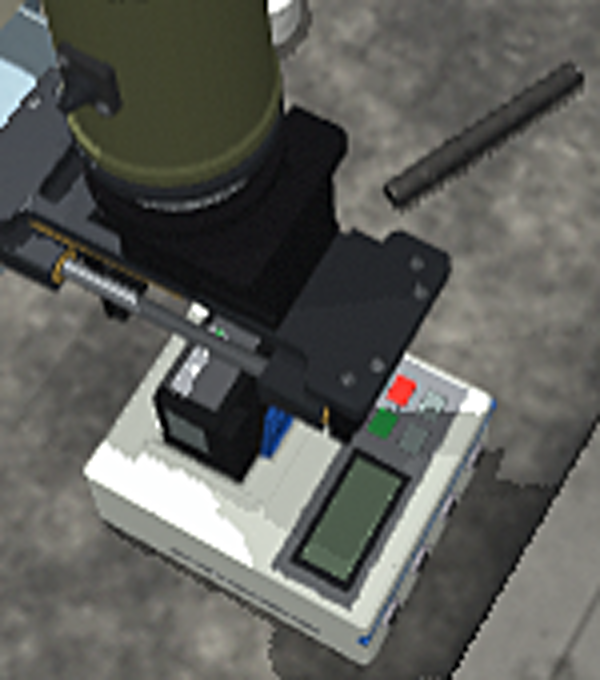

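View pics/w3.png

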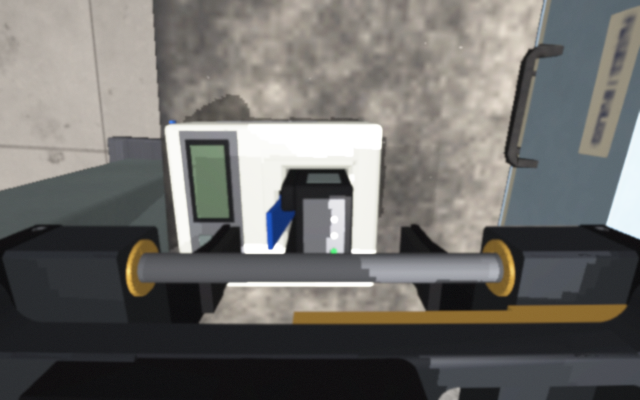

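Call:
drive_tool:
  offset:
    - [0.015, 0, -0.001]
    - [0.03, 0, -0.001]
    - [0.045, 0, -0.001]
    - [0.0495, 0, -0.001]
    - [0.0495, 0, -0.001]
    - [0.0495, 0, -0.001]
  angular:
    - [0, 0.001, -0.001]
    - [0, 0.001, -0.001]
    - [0, 0.001, -0.001]
    - [0, 0.001, -0.001]
    - [0, 0.001, -0.001]
    - [0, 0.001, -0.001]

```text
time_s: 5.52
tool_pos: [0.4828, 0.2222, 0.077]
tool_rot: [-10.3, 89.9, -7.0]
force: [0.7, 0.3, 0.6]
grip_width: 0.0871
```

Run:
```python
from h import *
plan([0.4825,0.2223,0.0765],down(3.3))
print(telemetry.get_obs()["force"])
```

```text
t 5.53 from [0.4828 0.2222 0.077 ] off [ 0.0005  0.0001 -0.0003] rv [-0.0006  0.0019  0.0004] |ang|deg 0.1
[0.65484572 0.31586164 0.61656363]
```

Now close gently.

Call:
drive_tool:
  offset:
    - [0, 0, 0]
    - [0, 0, 0]
    - [0, 0, 0]
    - [0, 0, 0]
    - [0, 0, 0]
    - [0, 0, 0]
    - [0, 0, 0]
    - [0, 0, 0]
  angular:
    - [0, 0, 0]
    - [0, 0, 0]
    - [0, 0, 0]
    - [0, 0, 0]
    - [0, 0, 0]
    - [0, 0, 0]
    - [0, 0, 0]
    - [0, 0, 0]
  fingers: 1
  squeeze: 14

```text
time_s: 6.52
tool_pos: [0.4828, 0.2221, 0.077]
tool_rot: [-9.7, 89.9, -6.4]
force: [-0.6, -0.1, 0.9]
grip_width: 0.0418
```

Call:
drive_tool:
  offset:
    - [0, 0, 0]
    - [0, 0, 0]
    - [-0.002, 0, 0]
    - [-0.004, 0, 0]
    - [-0.006, 0, 0]
    - [-0.006, 0, 0]
  angular:
    - [0, 0, 0]
    - [0, 0, 0]
    - [0, 0, 0]
    - [0, 0, 0]
    - [0, 0, 0]
    - [0, 0, 0]
  fingers: 1
  squeeze: 25

```text
time_s: 7.28
tool_pos: [0.4829, 0.2219, 0.0828]
tool_rot: [-12.6, 89.9, -9.3]
force: [0.2, 0.1, -1.0]
grip_width: 0.0418
```

Call:
drive_tool:
  offset:
    - [-0.01, 0, 0]
    - [-0.02, 0, 0]
    - [-0.03, 0, 0]
    - [-0.04, 0, 0]
    - [-0.05, 0, 0]
    - [-0.06, 0, 0]
    - [-0.07, 0, 0]
    - [-0.085, 0, 0]
    - [-0.1, 0, 0]
    - [-0.1, 0, 0]
  angular:
    - [0, 0, 0]
    - [0, 0, 0]
    - [0, 0, 0]
    - [0, 0, 0]
    - [0, 0, 0]
    - [0, 0, 0]
    - [0, 0, 0]
    - [0, 0, 0]
    - [0, 0, 0]
    - [0, 0, 0]

```text
time_s: 8.52
tool_pos: [0.4837, 0.2225, 0.1846]
tool_rot: [1.5, 89.7, 4.8]
force: [0.7, -0.3, -4.2]
grip_width: 0.0418
```

Run:
```python
from h import *
import pickle
o=telemetry.get_obs();print(o["force"],o["tool_pos"],o["tool_rot"],o["grip_width"])
c=grab("wrist");save(c,"w4.png");pickle.dump(c,open("w4.pkl","wb"))
c=grab("side");save(c,"s4.png")
```

```text
[ 0.69664656 -0.340236   -4.15644122] [0.48367483 0.22250748 0.18455106] [ 1.5469224  89.70275607  4.79711854] 0.041813472754877935
```

View pics/s4.png

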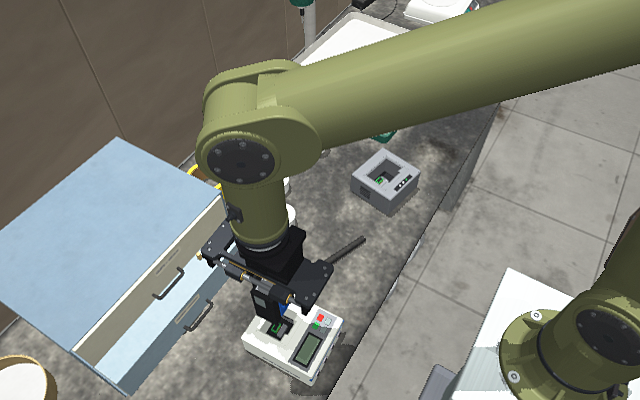

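View pics/w4.png

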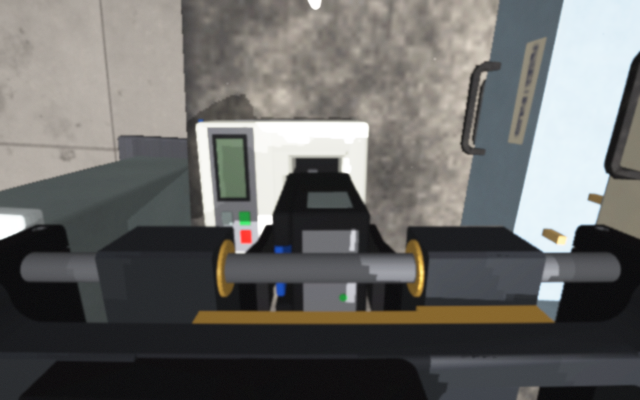

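Run:
```python
from h import *
import pickle
c=pickle.load(open("w4.pkl","rb"));save(c,"w4z.png",(250,150,400,310),5)
T=np.eye(4)
d=dict(c);d["W"]=c["T_tool_cam"]
for x in(-0.0275,0.0625):
  for y in(.03,-.03):
    for z in(-.021,.021): print(x,y,z,proj(d,[x,y,z]).round(1))
```

```text
-0.0275 0.03 -0.021 [[267.6 212.8]]
-0.0275 0.03 0.021 [[368.7 212.7]]
-0.0275 -0.03 -0.021 [[273.3 335.5]]
-0.0275 -0.03 0.021 [[363.5 335.5]]
0.0625 0.03 -0.021 [[288.3 172.3]]
0.0625 0.03 0.021 [[349.3 172.2]]
0.0625 -0.03 -0.021 [[290.4 252.5]]
0.0625 -0.03 0.021 [[347.4 252.5]]
```

View pics/w4z.png

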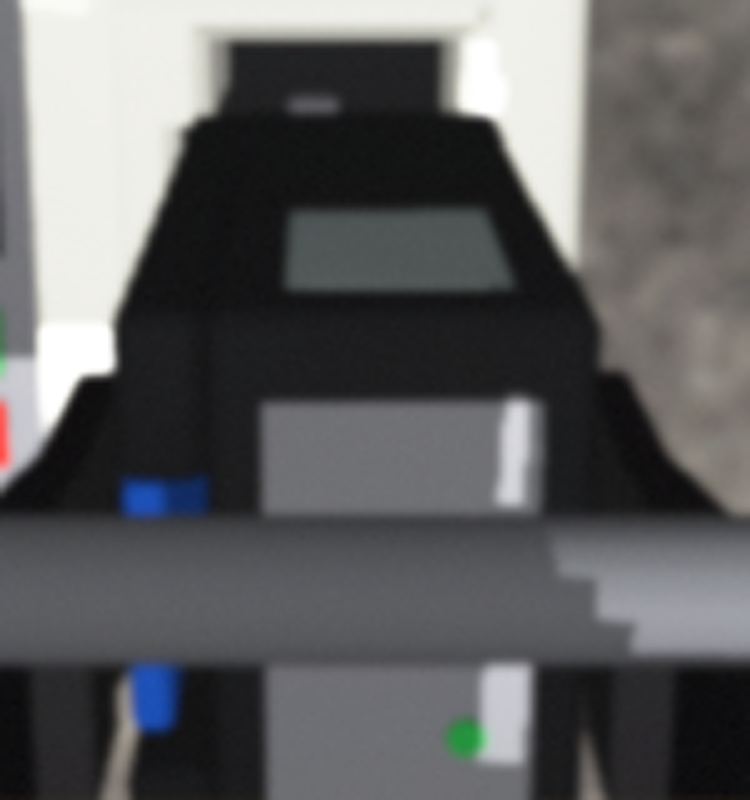

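Run:
```python
from h import *
plan([0.478,-0.28,0.215],down(-11))
```

```text
t 8.62 from [0.4827 0.2218 0.1829] off [-0.0319 -0.5008 -0.033 ] rv [0.2487 0.0024 0.0004] |ang|deg 14.3
```

Call:
drive_tool:
  offset:
    - [-0.02, -0.04, -0.003]
    - [-0.032, -0.09, -0.006]
    - [-0.032, -0.145, -0.01]
    - [-0.032, -0.2, -0.013]
    - [-0.032, -0.255, -0.017]
    - [-0.032, -0.31, -0.02]
    - [-0.032, -0.365, -0.024]
    - [-0.032, -0.42, -0.028]
    - [-0.032, -0.465, -0.031]
    - [-0.032, -0.5, -0.033]
  angular:
    - [0, 0, 0]
    - [0.03, 0, 0]
    - [0.06, 0, 0]
    - [0.09, 0, 0]
    - [0.12, 0, 0]
    - [0.15, 0, 0]
    - [0.18, 0, 0]
    - [0.21, 0.002, 0]
    - [0.24, 0.002, 0]
    - [0.249, 0.002, 0]

```text
time_s: 9.88
tool_pos: [0.4769, -0.2814, 0.2139]
tool_rot: [177.2, 89.9, 166.1]
force: [0.4, 0.7, -3.7]
grip_width: 0.0416
```

Call:
drive_tool:
  offset:
    - [0, 0, 0]
    - [0, 0, 0]
  angular:
    - [0, 0, 0]
    - [0, 0, 0]

```text
time_s: 10.12
tool_pos: [0.4767, -0.2804, 0.2129]
tool_rot: [150.5, 89.8, 139.4]
force: [0.3, 0.3, -3.7]
grip_width: 0.0416
```

Run:
```python
from h import *
import pickle
o=telemetry.get_obs();print(o["force"],o["tool_pos"],o["tool_rot"],o["grip_width"],abs(o["joint_velocities"]).max())
c=grab("wrist");save(c,"w5.png");pickle.dump(c,open("w5.pkl","wb"))
save(c,"w5z.png",(235,30,395,180),5)
```

```text
[ 0.32305158  0.3308848  -3.72138131] [ 0.47666773 -0.28044726  0.21287788] [150.53386437  89.7828652  139.39621371] 0.04157536853612677 1.2240176438821162
```

View pics/w5.png

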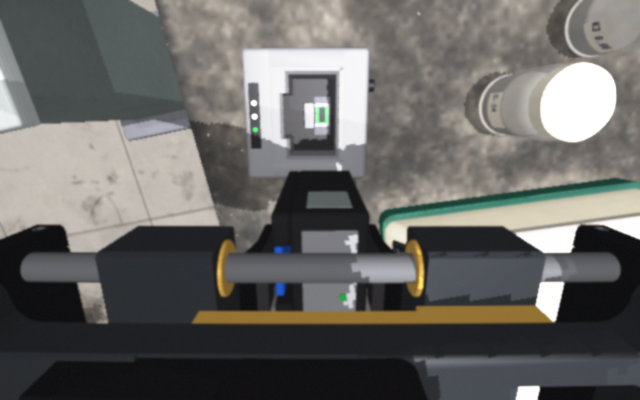

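View pics/w5z.png

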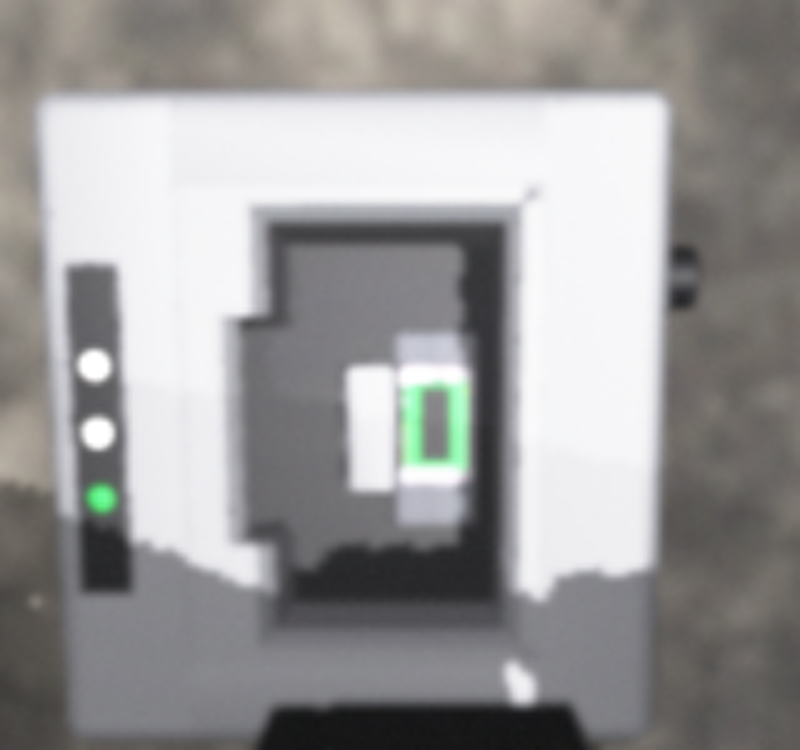

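Run:
```python
from h import *
import pickle
c=pickle.load(open("w5.pkl","rb"))
F=lambda q:np.array([235,30])+(np.array(q)+.5)/5-.5
def quad(q,z):
    P=onz(c,[F(k) for k in q],z)
    yax=(P[0]-P[3])+(P[1]-P[2]);xax=(P[1]-P[0])+(P[2]-P[3])
    print(P.mean(0).round(4),"yaw",np.degrees(np.arctan2(xax[1],xax[0])).round(2),np.degrees(np.arctan2(-yax[0],yax[1])).round(2),(np.linalg.norm(xax)/2).round(4),(np.linalg.norm(yax)/2).round(4));return P
quad([(40,95),(668,97),(648,737),(72,737)],.06)
quad([(255,208),(520,208),(518,632),(262,632)],.06)
quad([(272,225),(505,223),(500,602),(278,602)],.057)
P=quad([(410,383),(470,383),(469,468),(409,468)],.021)
yaw=np.radians(-11);ex=np.array([np.cos(yaw),np.sin(yaw),0]);print("bay from plug",P.mean(0)-.009*ex)
# green mask
im=c["pixels"].astype(int);m=(im[:,:,1]>im[:,:,0]+50)&(im[:,:,1]>im[:,:,2]+40);m[:, :300]=0;m[:,345:]=0;m[140:]=0
ys,xs=np.nonzero(m);print(xs.min(),xs.max(),ys.min(),ys.max(),xs.mean(),ys.mean(),len(xs))
print("plug centroid z021",onz(c,[(xs.mean(),ys.mean())],.021))
plan([0.4828,-0.2132,0.150],down(-11))
```

```text
[ 0.4768 -0.2124  0.06  ] yaw -11.26 -11.22 0.1124 0.1163
[ 0.4828 -0.2127  0.06  ] yaw -11.17 -11.15 0.0486 0.0769
[ 0.483  -0.2112  0.057 ] yaw -10.94 -11.41 0.0428 0.069
[ 0.4922 -0.2148  0.021 ] yaw -11.15 -11.74 0.0126 0.0174
bay from plug [ 0.48340598 -0.21313105  0.021     ]
316 327 107 123 321.45762711864404 114.91525423728814 118
plug centroid z021 [[ 0.49113431 -0.21479991  0.021     ]]
t 10.18 from [ 0.4771 -0.2798  0.2133] off [ 0.0634  0.0664 -0.007 ] rv [-0.0011 -0.0026 -0.0015] |ang|deg 0.2
```

Call:
drive_tool:
  offset:
    - [0.01, 0.02, -0.002]
    - [0.03, 0.045, -0.005]
    - [0.055, 0.0665, -0.007]
    - [0.075, 0.0665, -0.007]
    - [0.078, 0.0665, -0.007]
    - [0.078, 0.0665, -0.007]
  angular:
    - [0, -0.003, -0.001]
    - [0.001, -0.003, -0.001]
    - [0.001, -0.003, -0.001]
    - [0.001, -0.003, -0.001]
    - [0.001, -0.003, -0.001]
    - [0.001, -0.003, -0.001]

```text
time_s: 10.92
tool_pos: [0.483, -0.2121, 0.1357]
tool_rot: [43.7, 90.0, 32.6]
force: [-1.2, 0.2, -3.4]
grip_width: 0.0411
```

Run:
```python
from h import *
plan([0.483,-0.2131,0.122],down(-11.1))
o=telemetry.get_obs();print(o["force"],o["grip_width"])
c=grab("wrist");save(c,"w6.png",(230,100,410,250),4)
c=grab("side");save(c,"s6.png",(310,90,450,220),5)
```

```text
t 10.93 from [ 0.483  -0.2121  0.1357] off [ 0.0137 -0.001   0.0002] rv [ 0.0008  0.0006 -0.0006] |ang|deg 0.1
[-1.24772066  0.20969656 -3.42099331] 0.04111783977903805
```

View pics/w6.png

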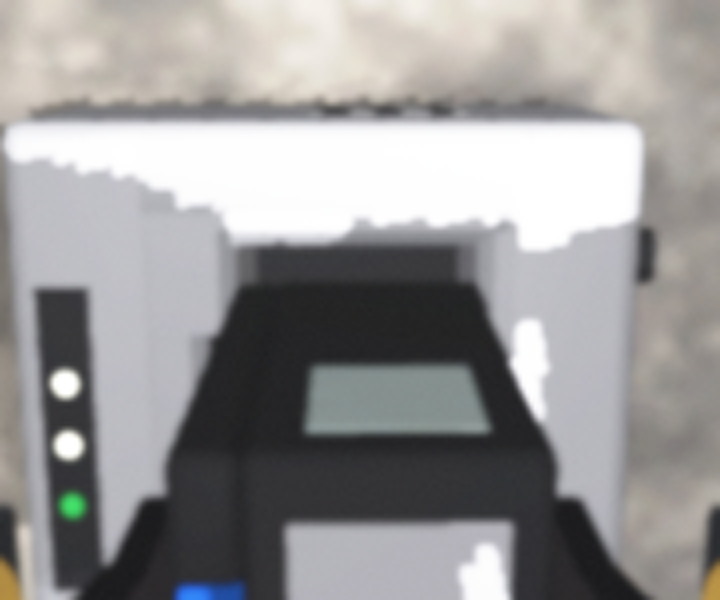

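View pics/s6.png

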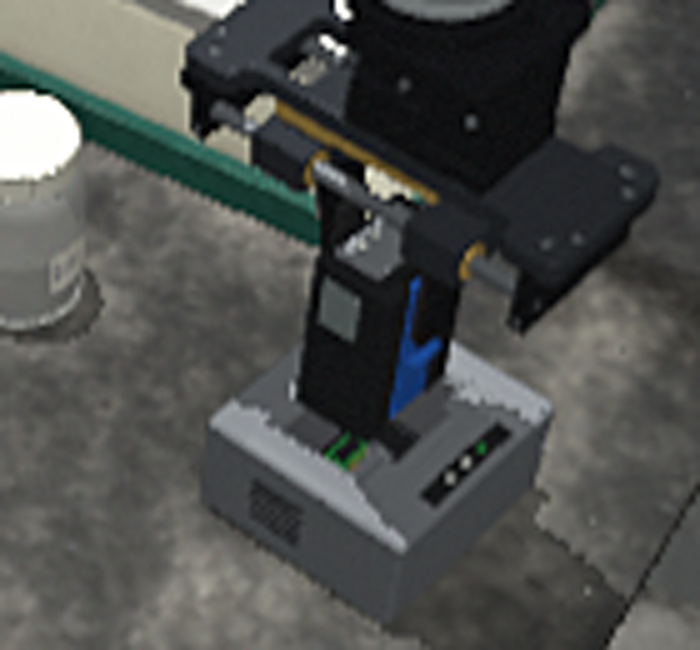

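Call:
drive_tool:
  offset:
    - [0.003, -0.001, 0]
    - [0.007, -0.001, 0]
    - [0.011, -0.001, 0]
    - [0.015, -0.001, 0]
    - [0.019, -0.001, 0]
    - [0.022, -0.001, 0]
    - [0.022, -0.001, 0]
  angular:
    - [0.001, 0.001, -0.001]
    - [0.001, 0.001, -0.001]
    - [0.001, 0.001, -0.001]
    - [0.001, 0.001, -0.001]
    - [0.001, 0.001, -0.001]
    - [0.001, 0.001, -0.001]
    - [0.001, 0.001, -0.001]

```text
time_s: 11.9
tool_pos: [0.483, -0.2139, 0.114]
tool_rot: [-65.3, 90.0, -76.5]
force: [0.2, -0.9, -3.2]
grip_width: 0.0413
```

Run:
```python
from h import *
plan([0.483,-0.2131,0.087],down(-11.1))
o=telemetry.get_obs();print(o["force"],o["wrist_torque"],o["grip_width"])
```

```text
t 11.9 from [ 0.483  -0.2139  0.114 ] off [ 0.027   0.0008 -0.0002] rv [-0.0011  0.0003  0.0007] |ang|deg 0.1
[ 0.24857921 -0.89145738 -3.15872314] [ 0.01864708 -0.12659211 -0.05691634] 0.04127303666823405
```

Call:
drive_tool:
  offset:
    - [0.004, 0.0005, 0]
    - [0.008, 0.0005, 0]
    - [0.012, 0.0005, 0]
    - [0.016, 0.0005, 0]
    - [0.02, 0.0005, 0]
    - [0.024, 0.0005, 0]
    - [0.026, 0.0005, 0]
    - [0.026, 0.0005, 0]
  angular:
    - [0, 0, 0]
    - [0, 0, 0]
    - [0, 0, 0]
    - [0, 0, 0]
    - [0, 0, 0]
    - [0, 0, 0]
    - [0, 0, 0]
    - [0, 0, 0]

```text
time_s: 12.9
tool_pos: [0.4831, -0.2134, 0.0879]
tool_rot: [-80.0, 90.0, -91.1]
force: [-0.3, -0.3, -3.6]
grip_width: 0.0414
```

Run:
```python
from h import *
for i in range(1):
  o=telemetry.get_obs();print(o["force"],o["wrist_torque"],o["grip_width"])
plan([0.483,-0.2131,0.0745],down(-11.1))
```

```text
[-0.27402334 -0.26457389 -3.600941  ] [-0.01162176 -0.08341009 -0.03955629] 0.04141807867378871
t 12.9 from [ 0.4831 -0.2134  0.0879] off [ 0.0134  0.0003 -0.0001] rv [-0.0012  0.0001  0.0005] |ang|deg 0.1
```

Call:
drive_tool:
  offset:
    - [0.001, 0, 0]
    - [0.002, 0, 0]
    - [0.003, 0, 0]
    - [0.004, 0, 0]
    - [0.005, 0, 0]
    - [0.005, 0, 0]
  angular:
    - [0, 0, 0]
    - [0, 0, 0]
    - [0, 0, 0]
    - [0, 0, 0]
    - [0, 0, 0]
    - [0, 0, 0]

```text
time_s: 13.65
tool_pos: [0.4833, -0.2137, 0.0831]
tool_rot: [-54.5, 89.9, -65.7]
force: [-0.5, -0.5, -1.3]
grip_width: 0.0416
```

Call:
drive_tool:
  offset:
    - [0.001, 0, 0]
    - [0.0015, 0, 0]
    - [0.0015, 0, 0]
  angular:
    - [0, 0, 0]
    - [0, 0, 0]
    - [0, 0, 0]

```text
time_s: 14.02
tool_pos: [0.4834, -0.2137, 0.0817]
tool_rot: [-51.1, 89.9, -62.3]
force: [-0.3, 0.1, 0.6]
grip_width: 0.041
```

Call:
drive_tool:
  offset:
    - [0.001, 0, 0]
    - [0.0015, 0, 0]
    - [0.0015, 0, 0]
  angular:
    - [0, 0, 0]
    - [0, 0, 0]
    - [0, 0, 0]

```text
time_s: 14.4
tool_pos: [0.4833, -0.2138, 0.0801]
tool_rot: [-53.3, 89.9, -64.5]
force: [-0.7, -0.5, 0.3]
grip_width: 0.0413
```

Call:
drive_tool:
  offset:
    - [0.001, 0, 0]
    - [0.002, 0, 0]
    - [0.003, 0, 0]
    - [0.003, 0, 0]
  angular:
    - [0, 0, 0]
    - [0, 0, 0]
    - [0, 0, 0]
    - [0, 0, 0]

```text
time_s: 14.9
tool_pos: [0.4834, -0.2137, 0.077]
tool_rot: [-50.3, 89.9, -61.5]
force: [-1.6, -0.6, -0.3]
grip_width: 0.0417
```

Call:
drive_tool:
  offset:
    - [0.001, 0, 0]
    - [0.002, 0, 0]
    - [0.002, 0, 0]
  angular:
    - [0, 0, 0]
    - [0, 0, 0]
    - [0, 0, 0]

```text
time_s: 15.28
tool_pos: [0.4834, -0.2136, 0.0754]
tool_rot: [-55.4, 89.9, -66.5]
force: [-2.1, 1.4, 5.0]
grip_width: 0.0414
```

Call:
drive_tool:
  offset:
    - [0.0005, 0, 0]
    - [0.001, 0, 0]
    - [0.001, 0, 0]
  angular:
    - [0, 0, 0]
    - [0, 0, 0]
    - [0, 0, 0]

```text
time_s: 15.65
tool_pos: [0.4834, -0.2135, 0.0753]
tool_rot: [-70.7, 89.9, -81.8]
force: [-5.0, 2.4, 8.8]
grip_width: 0.0413
```

Call:
drive_tool:
  offset:
    - [0.001, 0, 0]
    - [0.0015, 0, 0]
    - [0.0015, 0, 0]
  angular:
    - [0, 0, 0]
    - [0, 0, 0]
    - [0, 0, 0]

```text
time_s: 16.02
tool_pos: [0.4835, -0.2133, 0.0752]
tool_rot: [-85.8, 89.9, -96.9]
force: [-5.6, 2.4, 10.8]
grip_width: 0.0415
```

Run:
```python
from h import *
c=grab("side");save(c,"s7.png",(310,90,450,220),5)
print(telemetry.get_obs()["force"])
```

```text
[-6.33238522  2.89941433 12.63422081]
```

View pics/s7.png

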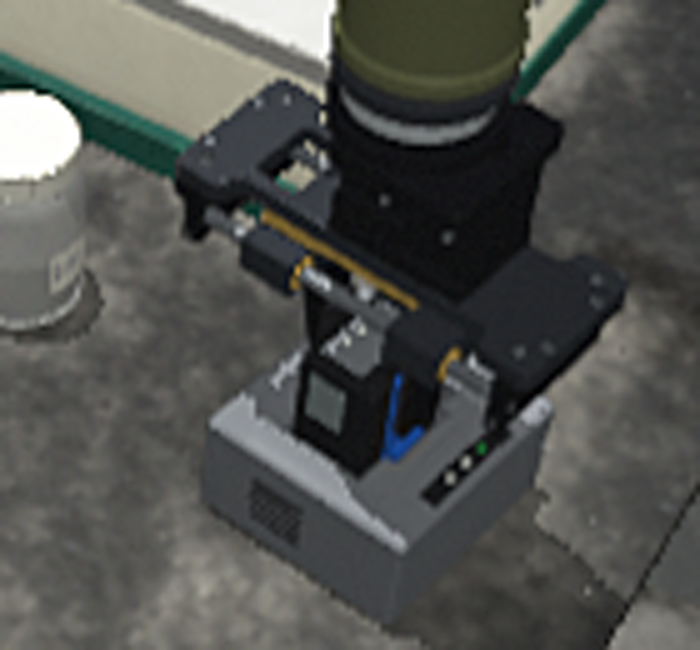

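Call:
drive_tool:
  offset:
    - [0.0015, 0, -0.0005]
    - [0.0015, 0, -0.0005]
    - [0.002, 0, -0.0005]
    - [0.002, 0, -0.0005]
  angular:
    - [0, 0, 0]
    - [0, 0, 0]
    - [0, 0, 0]
    - [0, 0, 0]

```text
time_s: 16.58
tool_pos: [0.4834, -0.213, 0.075]
tool_rot: [-78.5, 89.8, -89.6]
force: [-5.3, 2.9, 14.6]
grip_width: 0.0414
```

Call:
drive_tool:
  offset:
    - [0.002, 0, -0.001]
    - [0.002, 0, -0.001]
    - [0.002, 0, -0.001]
    - [0.002, 0, -0.001]
  angular:
    - [0, 0, 0]
    - [0, 0, 0]
    - [0, 0, 0]
    - [0, 0, 0]
  fingers: 1
  squeeze: 5

```text
time_s: 17.08
tool_pos: [0.4826, -0.213, 0.0737]
tool_rot: [-76.7, 89.8, -87.8]
force: [-4.0, 1.3, 7.0]
grip_width: 0.0436
```

Call:
drive_tool:
  offset:
    - [0.001, 0, -0.001]
    - [0.001, 0, -0.001]
    - [0.001, 0, -0.001]
    - [0.001, 0, -0.001]
  angular:
    - [0, 0, 0]
    - [0, 0, 0]
    - [0, 0, 0]
    - [0, 0, 0]
  fingers: 1
  squeeze: 3

```text
time_s: 17.58
tool_pos: [0.4813, -0.2128, 0.0727]
tool_rot: [-88.2, 89.8, -99.3]
force: [-3.8, 1.6, 5.0]
grip_width: 0.0459
```

Call:
drive_tool:
  offset:
    - [0, 0, -0.001]
    - [0, 0, -0.002]
    - [0, 0, -0.003]
    - [0, 0, -0.003]
    - [0, 0, -0.003]
    - [0, 0, -0.003]
  angular:
    - [0, 0, 0]
    - [0, 0, 0]
    - [0, 0, 0]
    - [0, 0, 0]
    - [0, 0, 0]
    - [0, 0, 0]
  fingers: -1

```text
time_s: 18.32
tool_pos: [0.4785, -0.2122, 0.0727]
tool_rot: [-82.3, 89.8, -93.4]
force: [-0.7, -0.1, 0.2]
grip_width: 0.0863
```

Run:
```python
from h import *
o=telemetry.get_obs();print(o["force"],o["grip_width"],o["tool_pos"])
c=grab("side");save(c,"s8.png",(310,90,450,220),5)
c=grab("wrist");save(c,"w8.png",(200,100,440,280),3)
```

```text
[-0.69069222 -0.08626804  0.21933895] 0.08633988354865291 [ 0.47851469 -0.21222822  0.07267236]
```

View pics/s8.png

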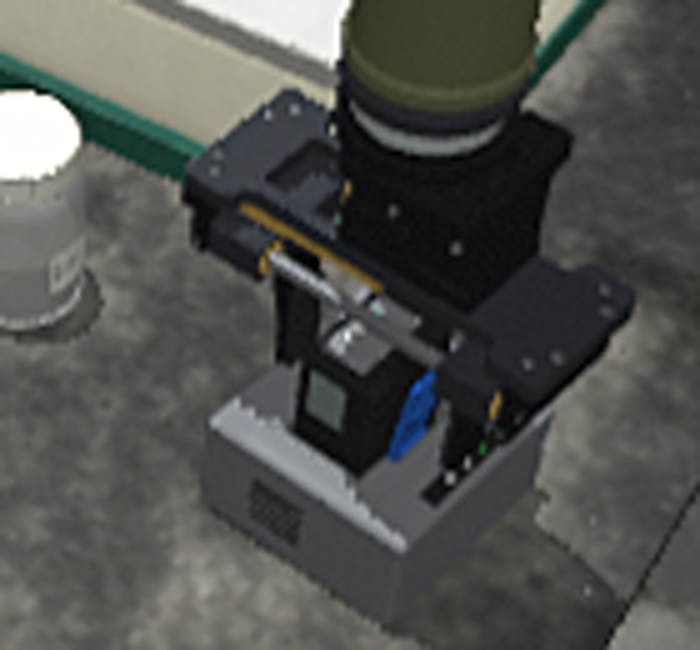

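View pics/w8.png

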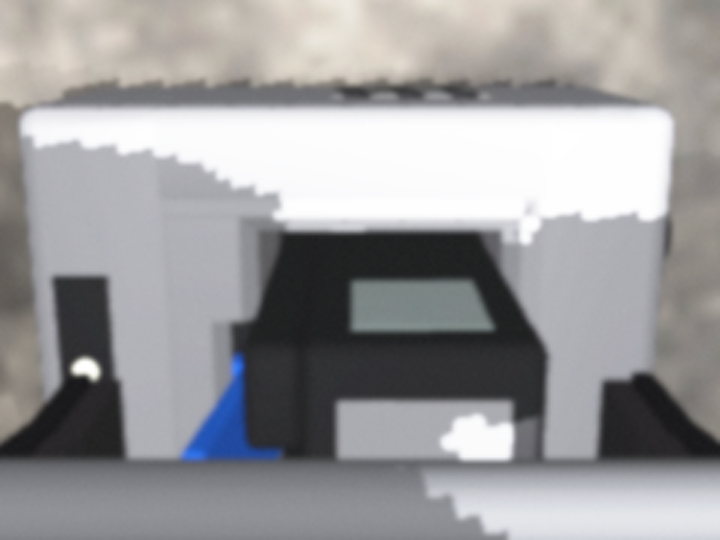

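Call:
drive_tool:
  offset:
    - [-0.02, 0, 0]
    - [-0.05, 0, 0]
    - [-0.09, 0, 0]
    - [-0.125, -0.02, 0]
    - [-0.13, -0.045, 0]
    - [-0.13, -0.065, 0]
    - [-0.13, -0.065, 0]
    - [-0.13, -0.065, 0]
  angular:
    - [0, 0, 0]
    - [0, 0, 0]
    - [0, 0, 0]
    - [0, 0, 0]
    - [0, 0, 0]
    - [0, 0, 0]
    - [0, 0, 0]
    - [0, 0, 0]

```text
time_s: 19.42
tool_pos: [0.4659, -0.2743, 0.2019]
tool_rot: [-128.8, 89.9, -139.9]
force: [-0.6, 0.2, 0.0]
grip_width: 0.087
```

Run:
```python
from h import *
import pickle
o=telemetry.get_obs();print(o["tool_pos"],abs(o["joint_velocities"]).max())
c=grab("wrist");save(c,"e1.png",(235,20,395,170),5);pickle.dump(c,open("e1.pkl","wb"))
c=grab("side");save(c,"s9.png",(340,130,430,220),7);pickle.dump(c,open("e1s.pkl","wb"))
```

```text
[ 0.46592351 -0.27431966  0.20192592] 0.5321418024692316
```

Call:
drive_tool:
  offset:
    - [0.02, 0, -0.02]
    - [0.03, 0, -0.04]
    - [0.03, 0, -0.04]
    - [0.03, 0, -0.04]
  angular:
    - [0, 0, 0]
    - [0, 0, 0]
    - [0, 0, 0]
    - [0, 0, 0]

```text
time_s: 20.02
tool_pos: [0.428, -0.2664, 0.1729]
tool_rot: [-67.7, 89.9, -78.6]
force: [0.2, 0.1, 0.5]
grip_width: 0.087
```

Run:
```python
from h import *
import pickle
o=telemetry.get_obs();print(o["tool_pos"],abs(o["joint_velocities"]).max())
c=grab("wrist");save(c,"e2.png",(255,10,445,180),4);pickle.dump(c,open("e2.pkl","wb"))
```

```text
[ 0.42804992 -0.26635708  0.17294985] 0.8291323107563946
```

View pics/e1.png

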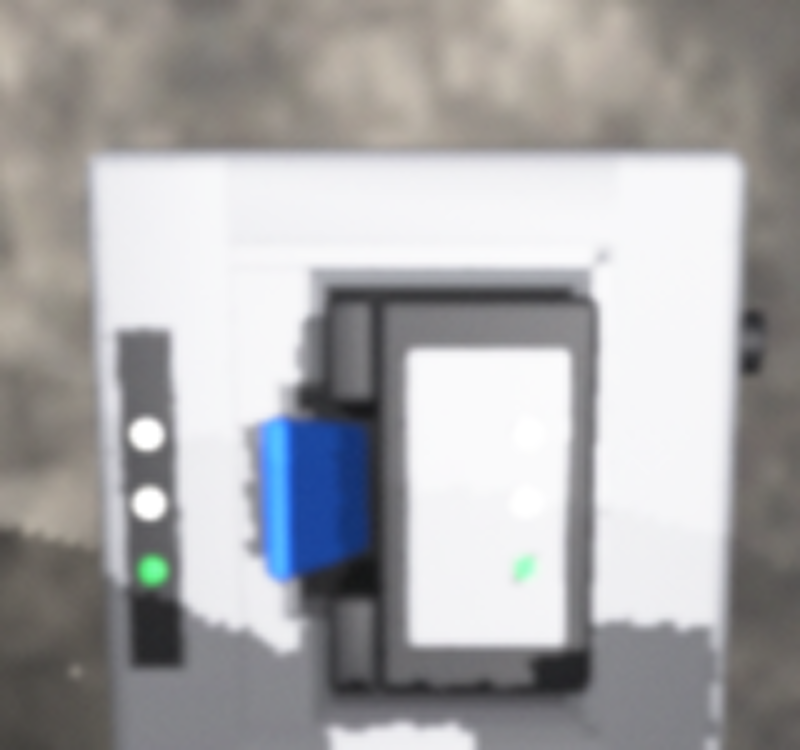

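View pics/e2.png

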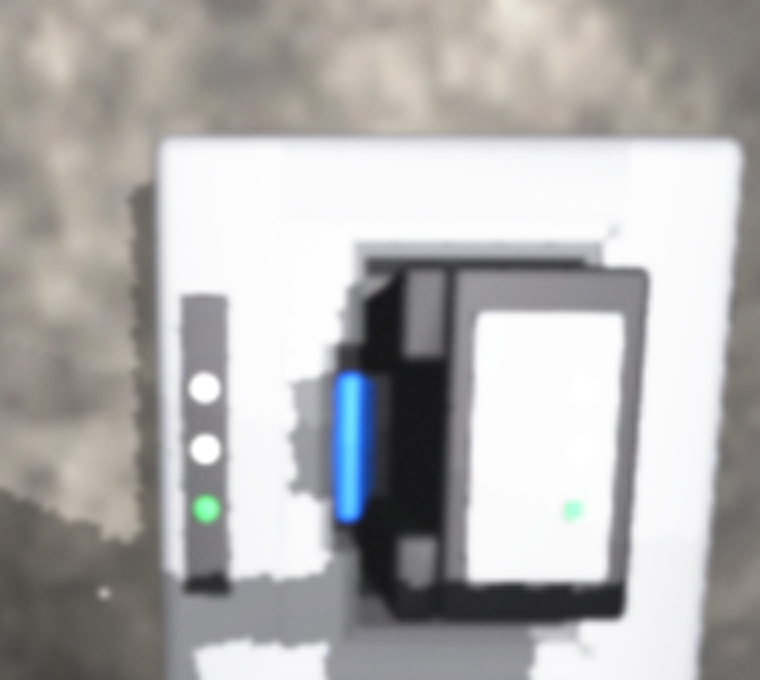

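View pics/s9.png

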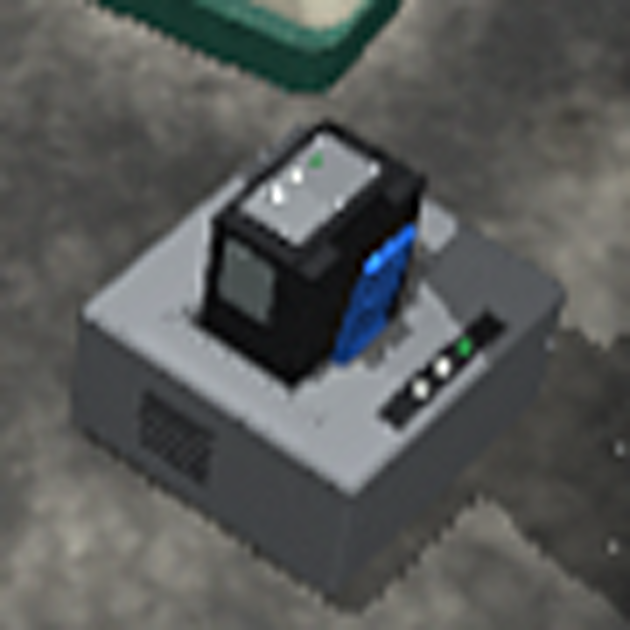

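Run:
```python
from h import *
import pickle
a=pickle.load(open("e1.pkl","rb"));b=pickle.load(open("e2.pkl","rb"));s=pickle.load(open("e1s.pkl","rb"))
A=lambda q:np.array([235,20])+(np.array(q)+.5)/5-.5
B=lambda q:np.array([255,10])+(np.array(q)+.5)/4-.5
S=lambda q:np.array([340,130])+(np.array(q)+.5)/7-.5
pts={"lTL":((405,348),(477,312)),"lTR":((573,348),(625,314)),"lBR":((565,648),(608,585)),"lBL":((405,648),(470,582)),"green":((525,569),(573,510)),
"pTR":((596,300),(648,270)),"pBR":((588,690),(623,617)),"cTL":((92,157),(160,142)),"cTR":((742,157),(741,147)),"lamp1":((147,434),(205,387)),"lamp2":((150,503),(205,449)),"lamp3":((152,571),(206,509))}
for k,(p,q) in pts.items():
    x,e=tri([(a,A(p)),(b,B(q))]);print(k,x.round(4),np.round(e,2))
# wrist+side
for k,p,q in [("green",(525,569),(316,160)),("pTR",(596,300),(425,182)) ,("lamp1",(147,434),(420,389)),("lamp3",(152,571),(465,347))]:
    x,e=tri([(a,A(p)),(s,S(q))]);print("side",k,x.round(4),np.round(e,2))
P=onz(a,[A(k) for k in[(330,292),(596,298),(588,690),(333,690)]],.1045)
print("pack centre",P.mean(0).round(4));yax=(P[0]-P[3])+(P[1]-P[2]);xax=(P[1]-P[0])+(P[2]-P[3]);print(np.degrees(np.arctan2(xax[1],xax[0])),np.degrees(np.arctan2(-yax[0],yax[1])))
plan([0.483,-0.2135,0.125],down(-11.1))
```

```text
lTL [ 0.4798 -0.1889  0.106 ] [0.1 0.1]
lTR [ 0.5046 -0.1937  0.1028] [0.2 0.2]
lBR [ 0.4954 -0.2376  0.1061] [0.29 0.29]
lBL [ 0.4712 -0.232   0.1111] [0.01 0.01]
green [ 0.4917 -0.2244  0.1031] [0.04 0.04]
pTR [ 0.5092 -0.1876  0.103 ] [0.15 0.15]
pBR [ 0.4983 -0.2451  0.1018] [0.15 0.15]
cTL [ 0.4321 -0.1438  0.0542] [0.13 0.13]
cTR [ 0.5427 -0.1666  0.0596] [0.34 0.34]
lamp1 [ 0.4317 -0.1915  0.0607] [0.03 0.03]
lamp2 [ 0.4292 -0.2033  0.0597] [0.05 0.05]
lamp3 [ 0.4271 -0.2151  0.0617] [0.03 0.03]
side green [ 0.4905 -0.2244  0.1077] [1.03 1.03]
side pTR [ 0.4743 -0.1958  0.1473] [30.09 30.09]
side lamp1 [ 0.4308 -0.192   0.0622] [1.18 1.18]
side lamp3 [ 0.4261 -0.2156  0.0624] [1.26 1.26]
pack centre [ 0.484  -0.212   0.1045]
-11.677746276786234 -11.154035649877102
t 20.07 from [ 0.4282 -0.2665  0.173 ] off [0.0479 0.0625 0.0437] rv [0.0025 0.0011 0.0023] |ang|deg 0.2
```

Call:
drive_tool:
  offset:
    - [0, 0.03, 0.02]
    - [0.02, 0.0625, 0.0437]
    - [0.04, 0.0625, 0.0437]
    - [0.048, 0.0625, 0.0437]
    - [0.048, 0.0625, 0.0437]
    - [0.048, 0.0625, 0.0437]
    - [0.048, 0.0625, 0.0437]
    - [0.048, 0.0625, 0.0437]
  angular:
    - [0, 0, 0]
    - [0, 0, 0]
    - [0, 0, 0]
    - [0.002, 0.001, 0.002]
    - [0.002, 0.001, 0.002]
    - [0.002, 0.001, 0.002]
    - [0.002, 0.001, 0.002]
    - [0.002, 0.001, 0.002]
  fingers: 1
  squeeze: 10

```text
time_s: 21.08
tool_pos: [0.4832, -0.2138, 0.1255]
tool_rot: [-35.3, 89.9, -46.3]
force: [-0.5, 1.5, 0.1]
grip_width: 0.0152
```

Call:
drive_tool:
  offset:
    - [0.003, 0, 0]
    - [0.006, 0, 0]
    - [0.009, 0, 0]
    - [0.009, 0, 0]
  angular:
    - [0, 0, 0]
    - [0, 0, 0]
    - [0, 0, 0]
    - [0, 0, 0]

```text
time_s: 21.58
tool_pos: [0.4829, -0.2137, 0.116]
tool_rot: [-69.8, 90.0, -80.9]
force: [0.3, 0.4, -0.6]
grip_width: 0.0002
```

Call:
drive_tool:
  offset:
    - [0.001, 0, 0]
    - [0.002, 0, 0]
    - [0.002, 0, 0]
  angular:
    - [0, 0, 0]
    - [0, 0, 0]
    - [0, 0, 0]

```text
time_s: 21.95
tool_pos: [0.4829, -0.2137, 0.114]
tool_rot: [-68.9, 90.0, -80.0]
force: [0.4, -0.3, -0.4]
grip_width: 0.0005
```

Call:
drive_tool:
  offset:
    - [0.001, 0, 0]
    - [0.0015, 0, 0]
    - [0.0015, 0, 0]
  angular:
    - [0, 0, 0]
    - [0, 0, 0]
    - [0, 0, 0]

```text
time_s: 22.32
tool_pos: [0.483, -0.2137, 0.1125]
tool_rot: [-57.7, 90.0, -68.8]
force: [0.2, 0.1, -0.0]
grip_width: 0.0005
```

Call:
drive_tool:
  offset:
    - [-0.02, 0, 0]
    - [-0.05, 0, 0]
    - [-0.09, 0, 0]
    - [-0.12, -0.03, 0]
    - [-0.13, -0.06, 0]
    - [-0.13, -0.065, 0]
    - [-0.13, -0.065, 0]
    - [-0.13, -0.065, 0]
  angular:
    - [0, 0, 0]
    - [0, 0, 0]
    - [0, 0, 0]
    - [0, 0, 0]
    - [0, 0, 0]
    - [0, 0, 0]
    - [0, 0, 0]
    - [0, 0, 0]

```text
time_s: 23.32
tool_pos: [0.4706, -0.2757, 0.2418]
tool_rot: [138.6, 89.9, 127.7]
force: [-0.3, -0.1, 0.3]
grip_width: 0.0006
```

Run:
```python
from h import *
o=telemetry.get_obs();print(o["tool_pos"],o["force"],abs(o["joint_velocities"]).max())
c=grab("wrist");save(c,"f1.png")
c=grab("side");save(c,"f1s.png")
```

```text
[ 0.47064917 -0.27565688  0.24177517] [-0.29174176 -0.12415546  0.26387601] 0.24560517244517857
```

View pics/f1.png

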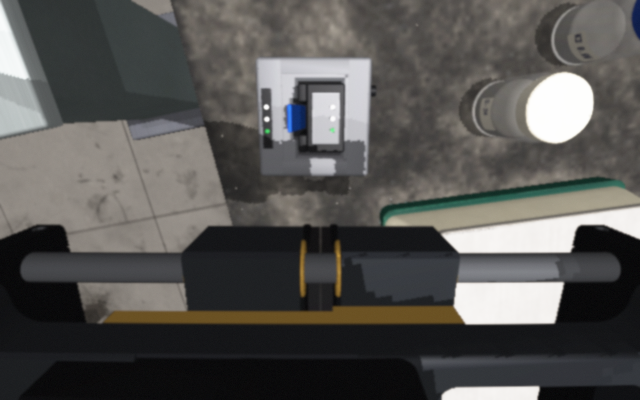

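View pics/f1s.png

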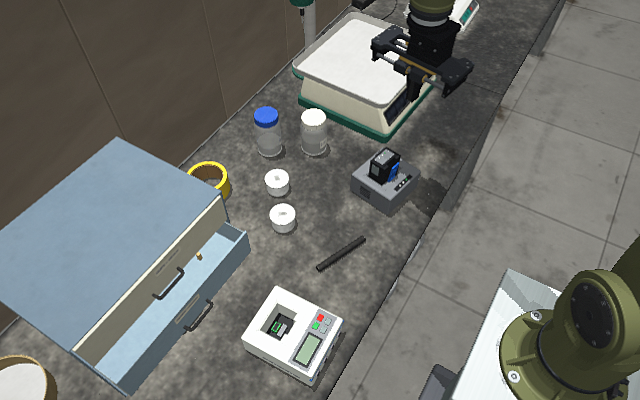

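The side view shows the pack upright in the charger (around pixel 383,165), with the blue tab out, the logger bay empty, and the marker and tins where they started. The arm is clear.

```bash
python3 -c "
from cell import sign_off
print(sign_off())"
```

```text
the job is handed in; nothing more can be done
None
```

The battery pack is out of the logger and seated in the charger, its tab towards the charger's catch. I handed the job in at about 23 s of the 67 s allowed; sign-off gives no verdict.

- **Taking it out:** I squeezed the tab flush (jaws at 41.8 mm) and lifted the pack straight out. The wrist force stayed within about 1 N of zero as it came free, then showed just the pack's weight.
- **Seating it:** I felt it down onto the charger's plug. The push back stayed at about 4 N as it went past the plug's top, which meant it was on the plug. I then pressed it to the floor with at most about 18 N. I eased the grip in steps while still pressing down, so the tab sprang out under the catch before I let go.
- **Last checks:**
  - **Position:** the pack is square to the bay to about 0.5° and about 1 mm from its middle.
  - **Height:** points on its top measured 0.102 to 0.111 m, most of them 0.102 to 0.106. Closed fingertips lowered to 0.1045 m over it met nothing. That puts it about 2.5 mm or less above the bay floor, as it should be when latched.
  - **Tab:** it looks fully out in the pictures; I had no direct reading of its angle.
  - **Surroundings:** the marker and tins look unmoved by eye, and the arm is clear of everything.
- **Disagreements:**
  - **Height scatter:** the tab-side points on the pack's top gave noisy heights. One label corner read 0.111 m, so I relied on the touch check.
  - **Side force:** while pressing home there was about 6 N in x, well under the 40 N limit.

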